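# Put the press tooling away in the reed-maker's box

## Robot

A 7-joint arm with a two-finger parallel gripper is mounted at the origin on the work surface. World frame = base frame: x ahead of the robot, y to its left, z up, the work surface at z = 0. Lengths are in m, angles in rad, forces in N, time in s.
With the tool pointing down it reaches from about 0.425 to 0.825 m from the base axis. Payload 3.6 kg.
Tool frame: the origin (TCP) lies on the centre line of the jaws, within the pads' length; the fingertips stand 19 mm ahead of it and the grasp point (between the pads) is the TCP; z points along the fingers, y is the line along which they close (so a half turn about z gives the same grasp; the last joint's range is limited). The gripper opens to 85 mm and grips with 20 to 120 N. Pads are 22 mm wide; open, the fingers measure 114 mm over their backs; the gripper's body (76 mm by 85 mm) begins 54 mm behind the grasp point. The pads swing forward as they close: fully open they stand 13 mm farther back than shut.
Start: joints at [-1.357, 0.615, -0.013, 1.423, 0.008, 1.103, -0.04], TCP at [0.155, 0.631, 0.25] pointing down, gripper open.
Joint ranges: [-3.12, 3.12], [-0.3, 2.06], [-1.34, 1.32], [0.26, 2.42], [-1.36, 4.5], [0.01, 1.98], [-2.84, 2.84]. Speed limits (rad/s): [2.79, 2.79, 3.14, 3.14, 3.14, 3.14, 3.14].

## Interface

Orientations are given as a unit quaternion [x, y, z, w].
In Python, from cell import ctrl gives the robot as it stands.
- The arm moves only by the shell command python3 -m pendant 'ROWS'. ROWS is JSON, a list of rows, each an object of numbers: "ax", "ay", "az": the turn, a rotation vector about the tool's x, y, z scaled (see below); "tx", "ty", "tz": the shift along the tool's x, y, z scaled (see below); "jaw": the opening, from 0 (shut) to 1 (fully open). In form: [{"ax": .., "ay": .., "az": .., "tx": .., "ty": .., "tz": .., "jaw": ..}, ...]. A call has exactly 8 rows; each row shifts and turns the commanded pose from where the row before left it, along the tool's axes as they then stand; what a row does not reach is not made up. The controller multiplies each number of a shift by 4 cm and each number of a turn by 6 degrees. A row lasts 1/12 s, in which the tool goes at most 41.7 mm and 7.16 degrees, less where a joint would pass 70% of its speed; a pose out of reach is approached as far as the arm can. A call with a number of a shift or a turn outside -1 to 1 is refused whole. A call with a gripper value outside its range is refused whole. The fingers move at their own pace and stop on an object; the grip force is fixed at half the most. Time passes only in rows, so rows that do not move let the fingers close, or fill a call up. It gives the time, the measured TCP pose, the force, the opening and the grip force at its end, in the units of the state.
- ctrl.read_state(): the state, without advancing time (a new reading comes with each control period).
- ctrl.read_camera(name): name is "scene" or "top"; returns the picture (480x640x3 uint8, red, green, blue); there is no depth.
- ctrl.camera_model(name): a dict with "fx", "fy", "cx", "cy" (pixels), "camera_from_world" (4x4, takes a point from world to camera coordinates). Camera axes: x right, y up, looking along -z (the intrinsics and any distortion apply to the point x, -y, -z); pixel columns grow to the right and rows downward; lengths in m; the calibration is good to about 2 mm. A picture is of the moment at which its call begins. camera_model takes no time and is no camera call.
- ctrl.sign_off(): hands the job in; it is judged then, once.
The state is a dict: "t": time; "joint_pos": joint angles; "qd": joint speeds; "effort": joint torques, N m; "ee_pos": TCP position; "orientation": TCP orientation; "force": force on the tool from outside, world axes, zero at the start; "moment": the same for the moment, N m; "width": finger opening in m; "grasp_force": force on a finger pad.
Only numpy, scipy, OpenCV 4.12 (cv2) and the standard library are available. Lean on these libraries where they do the work, as an engineer would, in place of code of your own. Each camera call takes 0.05 s, during which the arm holds its last target. There are 200 camera calls.

## Task

Put the tooling of the reed press away. Lift the calipers off the open tool box and lay them flat along the green felt pad, and lift the press lever up into the red-marked notch so that the ram frees the brass form on the bed; only then draw that form out and pack it, with every other brass form, lidded pot and pressing weight lying about, into the box, each standing upright with its base flat on the box floor. Leave the saucer, pitch pipe and hemp spool where they are.

Things in the scene. Friction and masses are not known exactly. Their poses are not given: they have to be found in the camera images.
- press: Chipped dark green cast-iron hand press on a granite block (40 mm high; x -100 to 220, y +-120 mm), fixed. Origin on the bench under the ram axis; x from its front (robot side) to its back, y to the lever's side, z up. Steel bed 80 mm up, x -95 to 65, y +-40. The head overhangs it: x -25 to 90, y +-43, 215 to 325 mm up. The 30 mm square ram comes down at x = y = 0.
- press_lever (a joint): Pull lever on the press's +y side, rad: 0 right down (pointing forward, 35 degrees below level, ram on the form), growing as the knob is lifted, stop at 0.90. The ram rises 40 mm per rad. The notch striped red on the steel quadrant is next to the stop: a sprung detent is ridden over at 0.64 to 0.84, then it rests in the notch. Friction holds it anywhere; moving it takes 3 to 8 N at the knob.
- lever_knob (a point): Centre of the black ball knob, 32 mm diameter, at the end of the lever, 235 mm from the pivot. It moves on an arc about the pivot in the press's x-z plane; the lever is a round bar 15 mm thick.
- lever_pivot (a point): The lever's pivot axis (along the press's y axis), in the plane of the lever, 270 mm above the bench, 20 mm behind and 90 mm beside the ram axis.
- press_bed (a point): Point on the steel bed plate, 80 mm above the bench and 50 mm in front of the ram axis, where the form on the press is centred at the start; axes as press.
- form_press: Brass reed-shaping form, 0.5 kg: base 130 (x) x 42 (y) mm, 24 high; on its middle line a ridge to grip, 110 mm long, 16 thick, from 24 to 62 mm up. One ring mark on the ridge. Always present. Starts on the press bed, x along the press's x, +x end of the ridge under the ram, the other end standing out towards the robot. z up; origin at the centre of the underside.
- form_mid: Brass reed-shaping form, 0.5 kg: base 130 (x) x 46 (y) mm, 24 high; on its middle line a ridge to grip, 110 mm long, 16 thick, from 24 to 62 mm up. Two ring marks on the ridge. May be absent. z up; origin at the centre of the underside.
- form_wide: Brass reed-shaping form, 0.5 kg: base 130 (x) x 50 (y) mm, 24 high; on its middle line a ridge to grip, 110 mm long, 16 thick, from 24 to 62 mm up. Three ring marks on the ridge. May be absent. z up; origin at the centre of the underside.
- pot_amber: Round lidded pot, amber glass with a dark wooden lid, 0.2 kg: 60 mm diameter, 29 mm high including the lid, with an upright cylindrical knob 20 mm diameter from 29 to 62 mm on its axis, by which it is gripped. May be absent. z up; origin at the centre of the underside.
- pot_white: Round lidded pot, white ceramic with a light brown wooden lid, 0.18 kg: 56 mm diameter, 29 mm high including the lid, with an upright cylindrical knob 20 mm diameter from 29 to 62 mm on its axis, by which it is gripped. May be absent. z up; origin at the centre of the underside.
- weight_long: Green-painted iron pressing weight, 0.55 kg: base 60 mm (x) x 54 mm (y), 26 mm high, with an upright bar handle 46 mm long (along x), 16 mm thick, from 26 to 62 mm. May be absent. z up; origin at the centre of the underside.
- weight_square: Dark steel pressing weight, 0.55 kg: base 54 x 54 mm, 26 mm high, with an upright bar handle 46 mm long (along x), 16 mm thick, from 26 to 62 mm. May be absent. z up; origin at the centre of the underside.
- tool_box_in (a point): Centre of the inside floor of the open pale wooden tool box (fixed), 8 mm above the bench. Inside 140 mm along x, 280 mm along y; walls 8 mm thick, rising 28 mm above the floor. z up. The full set fits only in an orderly layout, about 4 mm between pieces, e.g. the forms side by side, each along x, and the small pieces two by two beside them.
- calipers: Closed steel calipers, 0.16 kg, flat: beam 190 (x) x 16 (y) x 8 mm; jaws at the +x end reach 42 mm to -y and 18 mm to +y; slider 26 wide, 10 thick over x 28 to 72 mm; beam bare from x -95 to 28. Origin: middle of the beam's underside (centre of mass some 20 mm towards the jaws), z up. They start across the tool box on its two long walls.
- pad_top (a point): Centre of the top of the dark green felt pad, 4 mm above the bench, fixed; 100 mm along x, 240 mm along y (its long way).
- saucer: White ceramic saucer, 110 mm diameter, loose: leave alone. Origin at the centre of the underside.
- pitch_pipe: Brass pitch pipe, 107 x 20 x 16 mm, loose: leave alone. Origin at the underside, middle of its body; x along it.
- hemp_spool: Yellow spool of hemp, 52 mm diameter, 60 mm high, standing, loose: leave alone. Origin at the centre of the underside.

How it is judged:
By the outcome, as a careful person would: the job done as asked, in the order asked, and still so for the second after the job is handed in, with the robot touching nothing.
Of form_mid, form_wide, pot_amber, pot_white, weight_long, weight_square only 4 to 6 are there at a start; the rules pass over those that are not, and their reading is None.
At some moment in a run one of form_mid, form_wide, pot_amber, pot_white, weight_long, weight_square may be knocked a few centimetres aside while the robot is not near it.
It also fails if it takes over 210 s, if anything falls off the work surface, if the arm or the gripper's body presses on something with over 40 N, if the wrist force passes 120 N, or if a joint passes its speed limit or range.

## Working session

There is one attempt and no reset: what is moved stays moved. The work goes in short steps, Python scripts to look and compute and a shell command to move; the robot and the scene stay as the last step left them, time stands still between calls to the robot, and variables do not carry over. Pictures are saved under pics/ and viewed, at most 14 in all, crops included, and the job is handed in when it is done.

```bash
ls; mkdir -p pics; python3 - <<'E'
from cell import ctrl
import cv2,numpy as np
s=ctrl.read_state(); print({k:np.round(v,3).tolist() for k,v in s.items()})
for n in("scene","top"):
    im=ctrl.read_camera(n); cv2.imwrite(f"pics/{n}0.png",im[:,:,::-1]); m=ctrl.camera_model(n); print(n,m)
E
```

```text
pics
{'t': 0.0, 'joint_pos': [-1.357, 0.616, -0.013, 1.425, 0.008, 1.103, -0.04], 'qd': [0.001, -0.002, 0.0, -0.0, -0.002, -0.002, -0.001], 'effort': [0.0, -46.921, 0.259, -17.104, 0.01, 0.009, 0.0], 'ee_pos': [0.155, 0.631, 0.249], 'orientation': [0.12, 0.993, -0.001, -0.0], 'force': [0.607, -0.035, 0.094], 'moment': [0.096, -0.042, -0.01], 'grasp_force': 0.0, 'width': 0.085}
scene {'fx': 437.4556474536094, 'fy': 437.4556474536094, 'cx': 323.485609986702, 'cy': 238.4408268816486, 'camera_from_world': array([[-0.40335217,  0.91488452,  0.01712703,  0.23291233],
       [-0.55515193, -0.25954728,  0.79021614,  0.19838615],
       [ 0.72740179,  0.30922729,  0.61258887, -1.56651125],
       [ 0.        ,  0.        ,  0.        ,  1.        ]])}
top {'fx': 581.9839964575256, 'fy': 581.9839964575256, 'cx': 318.1301309575808, 'cy': 239.5681623280495, 'camera_from_world': array([[-0.01981294, -0.99958374, -0.02097116,  0.03511943],
       [ 0.98587948, -0.02302117,  0.16586644, -0.60519014],
       [-0.16628018, -0.01738873,  0.98592522, -1.30419489],
       [ 0.        ,  0.        ,  0.        ,  1.        ]])}
```

View pics/scene0.png

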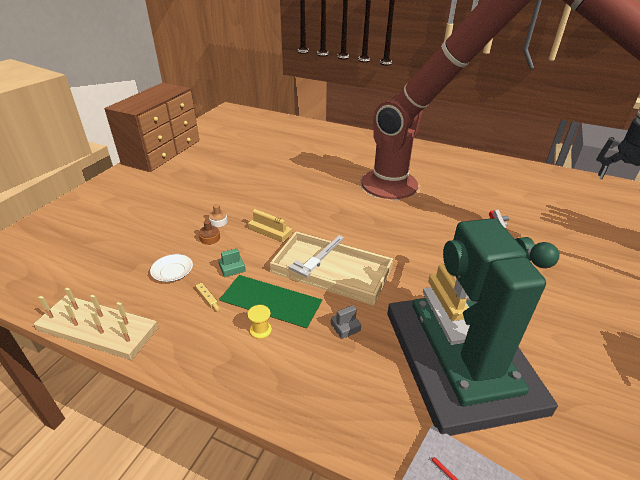

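View pics/top0.png

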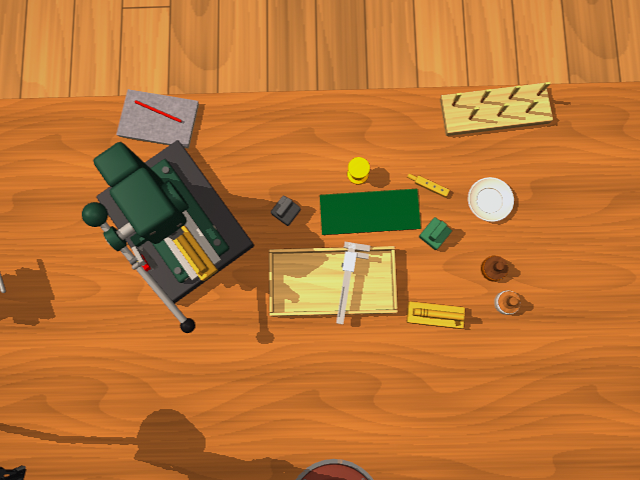

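The scene shows the calipers lying across the box, jaws at the far wall. Two pots, the green and dark weights and one loose form are present. In the top view the press is at left with its knob at (187,325), the box at about (333,282), the pad at (370,212) and the loose form at (437,315).

```bash
cat > h.py <<'E'
from cell import ctrl
import cv2,numpy as np
def ray(n,u,v):
    m=ctrl.camera_model(n);T=m["camera_from_world"];R=T[:3,:3];o=-R.T@T[:3,3]
    return o,R.T@np.array([(u-m["cx"])/m["fx"],-(v-m["cy"])/m["fy"],-1.])
def cast(n,u,v,z):
    o,d=ray(n,u,v);return (o+d*(z-o[2])/d[2])[:2]
def proj(n,p):
    m=ctrl.camera_model(n);T=m["camera_from_world"];c=T[:3,:3]@np.array(p)+T[:3,3]
    return m["cx"]+m["fx"]*c[0]/-c[2], m["cy"]-m["fy"]*c[1]/-c[2]
def tri(u1,u2):
    o,d=ray("scene",*u1);p,e=ray("top",*u2)
    s=np.linalg.lstsq(np.c_[d,-e],p-o,rcond=None)[0]
    a=o+d*s[0];b=p+e*s[1];return (a+b)/2,np.linalg.norm(a-b)
def blob(n,im,lo,hi,roi,mn=30):
    x0,y0,x1,y1=roi;h=cv2.cvtColor(im[y0:y1,x0:x1],cv2.COLOR_RGB2HSV)
    m=cv2.inRange(h,lo,hi);c,_=cv2.findContours(m,cv2.RETR_EXTERNAL,cv2.CHAIN_APPROX_NONE)
    return [k+[x0,y0] for k in sorted(c,key=cv2.contourArea,reverse=True) if cv2.contourArea(k)>mn]
E
python3 - <<'E'
from h import *
im=cv2.imread("pics/top0.png")
cv2.imwrite("pics/a.png",cv2.resize(im[150:345,260:525],None,fx=3,fy=3,interpolation=cv2.INTER_CUBIC))
cv2.imwrite("pics/b.png",cv2.resize(im[130:345,70:270],None,fx=2.75,fy=2.75,interpolation=cv2.INTER_CUBIC))
sc=cv2.imread("pics/scene0.png")
cv2.imwrite("pics/c.png",cv2.resize(sc[195:350,135:400],None,fx=3,fy=3,interpolation=cv2.INTER_CUBIC))
E
```

```text
(no output)
```

View pics/a.png

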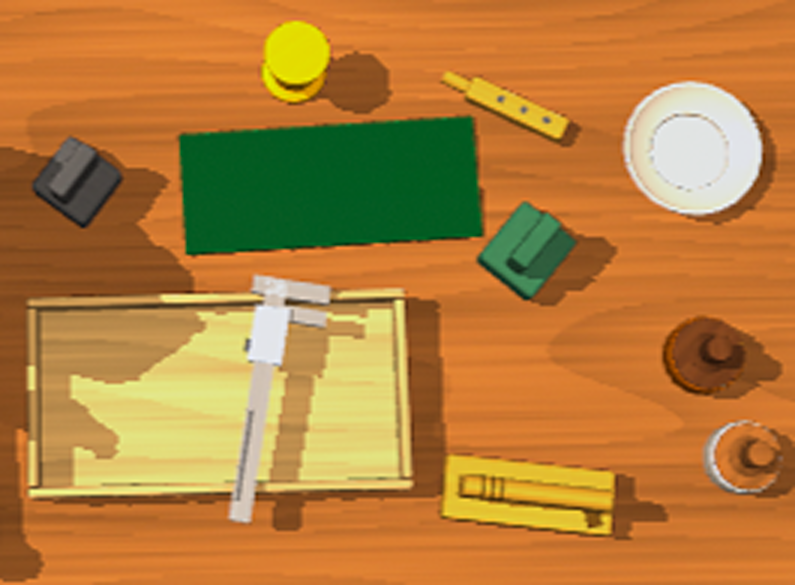

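View pics/b.png

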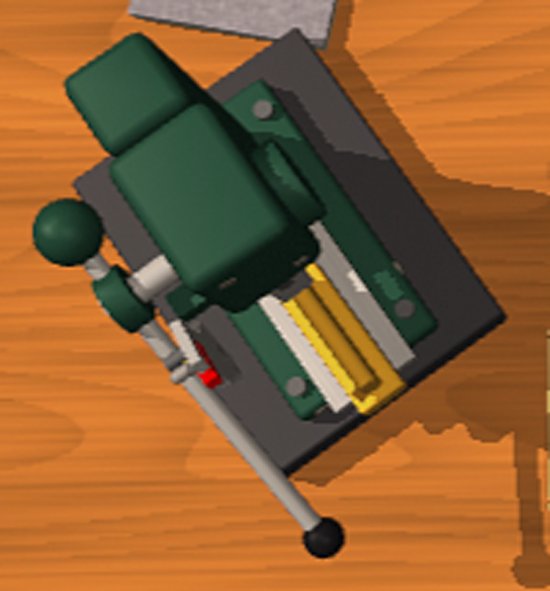

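View pics/c.png

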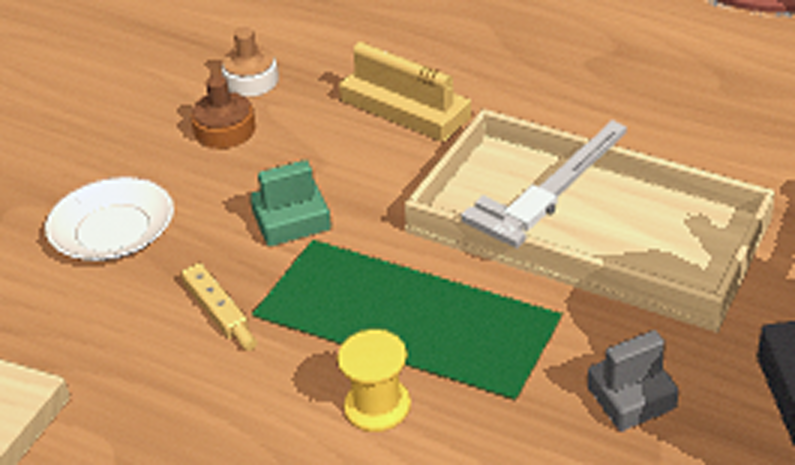

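Crop a shows the box rim corners at (28,300), (403,290), (412,487) and (30,497), the pad corners, and the calipers from (265,280) to the tail at (240,522). Crop b shows the granite corners, with the knob at (323,538). Crop c shows the loose form's ring marks; its base width will tell which form it is.

```bash
cat > m.py <<'E'
from h import *
A=lambda u,v,z:cast("top",260+(u+.5)/3-.5,150+(v+.5)/3-.5,z)
B=lambda u,v,z:cast("top",70+(u+.5)/2.75-.5,130+(v+.5)/2.75-.5,z)
def quad(name,ps):
    ps=np.array(ps);c=ps.mean(0);a=(ps[1]+ps[2]-ps[0]-ps[3])/2;b=(ps[3]+ps[2]-ps[0]-ps[1])/2
    print(name,"c",c.round(4),"L1 %.1f L2 %.1f ang1 %.1f ang2 %.1f"%(1e3*np.linalg.norm(a),1e3*np.linalg.norm(b),np.degrees(np.arctan2(a[1],a[0])),np.degrees(np.arctan2(b[1],b[0]))))
quad("box",[A(28,300,.036),A(403,290,.036),A(412,487,.036),A(30,497,.036)])
quad("pad",[A(180,135,.004),A(473,117,.004),A(483,236,.004),A(187,254,.004)])
quad("form",[A(447,454,.024),A(614,473,.024),A(612,535,.024),A(441,517,.024)])
quad("gran",[B(296,29,.04),B(505,317,.04),B(287,470,.04),B(75,190,.04)])
quad("green",[A(527,202,.026),A(576,241,.026),A(530,299,.026),A(478,257,.026)])
quad("dark",[A(70,140,.026),A(122,181,.026),A(83,226,.026),A(33,184,.026)])
t,j=A(240,521,.044),A(265,280,.044);print("cal",t,j,np.linalg.norm(t-j))
print("greenhandle",A(513,268,.062),A(556,218,.062)); print("darkhandle",A(55,193,.062),A(90,148,.062))
print("knob",B(323,538,.135)," amber",A(721,345,.062),"white",A(764,451,.062))
E
python3 m.py
python3 - <<'E'
from h import *
im=cv2.imread("pics/top0.png")[:,:,::-1].copy()
for n,lo,hi,r in [("form",(20,120,80),(35,255,255),(402,295,475,335)),("green",(65,80,40),(90,255,255),(415,210,465,255)),("dark",(0,0,0),(180,70,140),(265,190,305,228)),("white",(0,0,120),(180,60,255),(490,285,530,320)),("amber",(0,0,0),(15,255,150),(478,252,512,285)),("knob",(0,0,0),(180,80,70),(175,310,200,340))]:
    for c in blob("top",im,lo,hi,r)[:2]:
        b=cv2.minAreaRect(c);print(n,np.round(b[0],1),np.round(b[1],1),round(b[2],1),cv2.contourArea(c))
E
```

```text
box c [ 0.511  -0.0087] L1 293.4 L2 153.1 ang1 -89.7 ang2 -179.8
pad c [ 0.6801 -0.104 ] L1 238.3 L2 98.5 ang1 -87.8 ang2 -178.0
form c [ 0.428  -0.2464] L1 130.2 L2 48.1 ang1 -97.4 ang2 173.3
gran c [0.6624 0.3609] L1 316.3 L2 230.3 ang1 -143.6 ang2 125.5
green c [ 0.6196 -0.2557] L1 50.5 L2 59.5 ang1 -131.3 ang2 138.2
dark c [0.6823 0.0997] L1 53.4 L2 47.0 ang1 -130.8 ang2 139.2
cal [ 0.41190583 -0.02315057] [ 0.59721789 -0.04742043] 0.18689458385292598
greenhandle [ 0.59921871 -0.23698992] [ 0.63745731 -0.27198275]
darkhandle [0.66651348 0.11415454] [0.70169489 0.08652812]
knob [0.41219863 0.30445867]  amber [ 0.53631346 -0.39117047] white [ 0.4555379  -0.41754192]
form [435.6 314.5] [56.8 21. ] 6.3 774.5
green [435.4 232.7] [21.7 26.5] 38.7 516.5
green [417. 219.] [18.  4.] 90.0 62.5
dark [285.5 209.9] [22.2 22.8] 36.9 457.0
white [500.6 302.7] [22.5 11.8] 82.2 39.0
amber [496. 269.] [26. 30.] 90.0 633.0
knob [187. 325.] [11.3 12.7] 45.0 104.0
```

```bash
cat >> h.py <<'E'
def plan(x,y,z,psi,s=None):
    "tool-frame shift in 4cm units, turn in 6deg units (shift first, then turn)"
    s=s or ctrl.read_state();q=s["orientation"]
    from scipy.spatial.transform import Rotation as Ro
    R=Ro.from_quat(q).as_matrix();d=R.T@(np.array([x,y,z])-s["ee_pos"])/.04
    now=np.degrees(np.arctan2(R[1,1],R[0,1]))
    print("t %.1f"%s["t"],"pos",np.round(s["ee_pos"],4),"psi %.1f"%now,"tilt",np.round(R[:2,2],3),"j7 %.2f"%s["joint_pos"][6],"w %.3f"%s["width"],"F",np.round(s["force"],1),"g %.0f"%s["grasp_force"])
    e=(psi-now+180)%360-180
    print("  shift",d.round(2),"az",round(-e/6,2),"or",round(-(e-np.sign(e)*180)/6,2))
E
python3 - <<'E'
from h import *
from m import B
ang=lambda a,b:(np.degrees(np.arctan2(*(a-b)[::-1])),1e3*np.linalg.norm(a-b))
FR,FL,BR=B(505,317,.04),B(287,470,.04),B(296,29,.04)
print("long",ang(BR,FR),"front",ang(FL,FR))
print("ridge",ang(B(297,295,.142),B(360,395,.142)),ang(B(325,275,.142),B(380,383,.142)))
print("form base end", B(370,415,.104),B(407,378,.104),"ridge end mid",B(368,392,.142))
for y in(35.,36.,37.):
    c,s=np.cos(np.radians(y)),np.sin(np.radians(y));k=B(323,538,.135)
    o=k-np.array([c*-.1725-s*.09,s*-.1725+c*.09]);print(y,"origin from knob",o,"from front",(FR+FL)/2+.1*np.array([c,s]))
plan(.412,.3045,.25,126)
E
```

```text
box c [ 0.511  -0.0087] L1 293.4 L2 153.1 ang1 -89.7 ang2 -179.8
pad c [ 0.6801 -0.104 ] L1 238.3 L2 98.5 ang1 -87.8 ang2 -178.0
form c [ 0.428  -0.2464] L1 130.2 L2 48.1 ang1 -97.4 ang2 173.3
gran c [0.6624 0.3609] L1 316.3 L2 230.3 ang1 -143.6 ang2 125.5
green c [ 0.6196 -0.2557] L1 50.5 L2 59.5 ang1 -131.3 ang2 138.2
dark c [0.6823 0.0997] L1 53.4 L2 47.0 ang1 -130.8 ang2 139.2
cal [ 0.41190583 -0.02315057] [ 0.59721789 -0.04742043] 0.18689458385292598
greenhandle [ 0.59921871 -0.23698992] [ 0.63745731 -0.27198275]
darkhandle [0.66651348 0.11415454] [0.70169489 0.08652812]
knob [0.41219863 0.30445867]  amber [ 0.53631346 -0.39117047] white [ 0.4555379  -0.41754192]
long (np.float64(35.19258182080535), np.float64(320.5743223617738)) front (np.float64(124.42372936898259), np.float64(223.56322523173435))
ridge (np.float64(32.40085668937989), np.float64(95.76588646937562)) (np.float64(27.209767299703223), np.float64(98.22888109797157))
form base end [0.51047124 0.27567227] [0.53984912 0.24597827] ridge end mid [0.52475565 0.26926999]
35.0 origin from knob [0.60512424 0.32967692] from front [0.61709761 0.32432889]
36.0 origin from knob [0.60465473 0.3330401 ] from front [0.6160841  0.32574978]
37.0 origin from knob [0.60412661 0.33639457] from front [0.61504596 0.32715275]
t 0.1 pos [0.1548 0.6306 0.2493] psi 76.2 tilt [-0.    -0.002] j7 -0.04 w 0.085 F [ 0.7 -0.3 -0.7] g 0
  shift [-8.19 -6.39 -0.  ] az -8.3 or 21.7
```

```bash
python3 -m pendant '[{"tx":-0.68,"ty":-0.53},{"tx":-0.68,"ty":-0.53},{"tx":-0.68,"ty":-0.53},{"tx":-0.68,"ty":-0.53},{"tx":-0.68,"ty":-0.53},{"tx":-0.68,"ty":-0.53},{"tx":-0.68,"ty":-0.53},{"tx":-0.68,"ty":-0.53}]'
python3 -m pendant '[{"tx":-0.68,"ty":-0.53},{"tx":-0.68,"ty":-0.53},{"tx":-0.68,"ty":-0.53},{"tx":-0.68,"ty":-0.53},{"az":-0.9},{"az":-0.9},{"az":-0.9},{"az":-0.9}]'
python3 -m pendant '[{"az":-0.9},{"az":-0.9},{"az":-0.9},{"az":-0.9},{"az":-0.9},{"az":-0.1},{},{}]'
python3 -c "
from h import *
plan(.413,.304,.136,125.2)"
```

```text
t 0.1 pos [0.1548 0.6306 0.2493] psi 76.2 tilt [-0.    -0.002] j7 -0.04 w 0.085 F [ 0.7 -0.3 -0.7] g 0
  shift [-8.21 -6.39  2.85] az -8.17 or 21.83invalid input at $[0]: expected keys ax, ay, az, tx, ty, tz, jaw
invalid input at $[0]: expected keys ax, ay, az, tx, ty, tz, jaw
invalid input at $[0]: expected keys ax, ay, az, tx, ty, tz, jaw
```

```bash
python3 -m pendant '[{"ax":0,"ay":0,"az":0,"tx":-0.68,"ty":-0.53,"tz":0,"jaw":1},{"ax":0,"ay":0,"az":0,"tx":-0.68,"ty":-0.53,"tz":0,"jaw":1},{"ax":0,"ay":0,"az":0,"tx":-0.68,"ty":-0.53,"tz":0,"jaw":1},{"ax":0,"ay":0,"az":0,"tx":-0.68,"ty":-0.53,"tz":0,"jaw":1},{"ax":0,"ay":0,"az":0,"tx":-0.68,"ty":-0.53,"tz":0,"jaw":1},{"ax":0,"ay":0,"az":0,"tx":-0.68,"ty":-0.53,"tz":0,"jaw":1},{"ax":0,"ay":0,"az":0,"tx":-0.68,"ty":-0.53,"tz":0,"jaw":1},{"ax":0,"ay":0,"az":0,"tx":-0.68,"ty":-0.53,"tz":0,"jaw":1}]'
python3 -m pendant '[{"ax":0,"ay":0,"az":0,"tx":-0.68,"ty":-0.53,"tz":0,"jaw":1},{"ax":0,"ay":0,"az":0,"tx":-0.68,"ty":-0.53,"tz":0,"jaw":1},{"ax":0,"ay":0,"az":0,"tx":-0.68,"ty":-0.53,"tz":0,"jaw":1},{"ax":0,"ay":0,"az":0,"tx":-0.68,"ty":-0.53,"tz":0,"jaw":1},{"ax":0,"ay":0,"az":-1,"tx":0,"ty":0,"tz":0,"jaw":1},{"ax":0,"ay":0,"az":-1,"tx":0,"ty":0,"tz":0,"jaw":1},{"ax":0,"ay":0,"az":-1,"tx":0,"ty":0,"tz":0,"jaw":1},{"ax":0,"ay":0,"az":-1,"tx":0,"ty":0,"tz":0,"jaw":1}]'
python3 -m pendant '[{"ax":0,"ay":0,"az":-1,"tx":0,"ty":0,"tz":0,"jaw":1},{"ax":0,"ay":0,"az":-1,"tx":0,"ty":0,"tz":0,"jaw":1},{"ax":0,"ay":0,"az":-1,"tx":0,"ty":0,"tz":0,"jaw":1},{"ax":0,"ay":0,"az":-1,"tx":0,"ty":0,"tz":0,"jaw":1},{"ax":0,"ay":0,"az":-0.2,"tx":0,"ty":0,"tz":0,"jaw":1},{"ax":0,"ay":0,"az":0,"tx":0,"ty":0,"tz":0,"jaw":1},{"ax":0,"ay":0,"az":0,"tx":0,"ty":0,"tz":0,"jaw":1},{"ax":0,"ay":0,"az":0,"tx":0,"ty":0,"tz":0,"jaw":1}]'
python3 -c "
from h import *
plan(.413,.304,.136,125.2)"
```

```text
t: 0.77
ee_pos: [0.3265, 0.4129, 0.25]
orientation: [0.12, 0.993, -0.0, -0.0]
force: [0.6, -0.1, 0.3]
width: 0.0855
grasp_force: 0.0
t: 1.43
ee_pos: [0.4112, 0.3058, 0.2499]
orientation: [-0.091, 0.996, -0.0, -0.0]
force: [-0.1, 0.2, 0.2]
width: 0.0855
grasp_force: 0.0
t: 2.1
ee_pos: [0.4112, 0.3063, 0.2502]
orientation: [-0.303, 0.953, -0.0, -0.0]
force: [0.1, 0.1, 0.7]
width: 0.0854
grasp_force: 0.0
t 2.1 pos [0.4112 0.3063 0.2502] psi 125.3 tilt [-0. -0.] j7 1.41 w 0.085 F [0.1 0.1 0.7] g 0
  shift [-0.   -0.07  2.86] az 0.02 or -29.98
```

```bash
python3 -m pendant '[{"ax":0,"ay":0,"az":0,"tx":0,"ty":-0.07,"tz":0.7,"jaw":1},{"ax":0,"ay":0,"az":0,"tx":0,"ty":0,"tz":0.7,"jaw":1},{"ax":0,"ay":0,"az":0,"tx":0,"ty":0,"tz":0.7,"jaw":1},{"ax":0,"ay":0,"az":0,"tx":0,"ty":0,"tz":0.75,"jaw":1},{"ax":0,"ay":0,"az":0,"tx":0,"ty":0,"tz":0,"jaw":1},{"ax":0,"ay":0,"az":0,"tx":0,"ty":0,"tz":0,"jaw":0.5},{"ax":0,"ay":0,"az":0,"tx":0,"ty":0,"tz":0,"jaw":0.2},{"ax":0,"ay":0,"az":0,"tx":0,"ty":0,"tz":0,"jaw":0.2}]'
python3 -c "
from h import *
im=ctrl.read_camera('top')[:,:,::-1]
cv2.imwrite('pics/d.png',cv2.resize(im[250:350,120:260],None,fx=4,fy=4))
plan(.413,.304,.136,125.2)"
```

```text
t: 2.77
ee_pos: [0.414, 0.3051, 0.1382]
orientation: [-0.304, 0.953, 0.001, 0.002]
force: [-0.3, -0.1, -0.2]
width: 0.0518
grasp_force: 0.0
t 2.8 pos [0.414  0.305  0.1382] psi 125.4 tilt [0.003 0.002] j7 1.37 w 0.044 F [ 0.5 -0.5  1.1] g 0
  shift [ 0.03 -0.01  0.06] az 0.03 or -29.97
```

View pics/d.png

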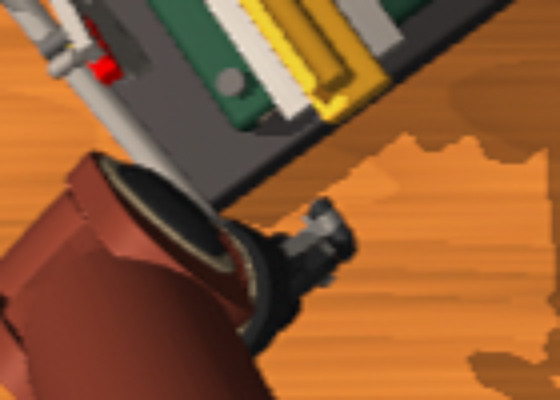

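The picture shows the hand straight over the knob, with one finger visible at (320,225) and the bed and form untouched. Next I close on the knob.

```bash
python3 -m pendant '[{"ax":0,"ay":0,"az":0,"tx":0,"ty":0,"tz":0,"jaw":0},{"ax":0,"ay":0,"az":0,"tx":0,"ty":0,"tz":0,"jaw":0},{"ax":0,"ay":0,"az":0,"tx":0,"ty":0,"tz":0,"jaw":0},{"ax":0,"ay":0,"az":0,"tx":0,"ty":0,"tz":0,"jaw":0},{"ax":0,"ay":0,"az":0,"tx":0,"ty":0,"tz":0,"jaw":0},{"ax":0,"ay":0,"az":0,"tx":0,"ty":0,"tz":0,"jaw":0},{"ax":0,"ay":0,"az":0,"tx":0,"ty":0,"tz":0,"jaw":0},{"ax":0,"ay":0,"az":0,"tx":0,"ty":0,"tz":0,"jaw":0}]'
python3 -c "
from h import *
plan(.413,.304,.136,125.2)"
```

```text
t: 3.48
ee_pos: [0.416, 0.3026, 0.138]
orientation: [-0.303, 0.953, -0.001, 0.003]
force: [3.5, -3.6, 2.6]
width: 0.0293
grasp_force: 58.8
t 3.5 pos [0.416  0.3026 0.138 ] psi 125.3 tilt [ 0.006 -0.001] j7 1.37 w 0.029 F [ 3.5 -3.6  2.6] g 59
  shift [0.04 0.07 0.05] az 0.02 or -29.98
```

```bash
python3 -m pendant '[{"ax":0,"ay":0,"az":0,"tx":0.14,"ty":0,"tz":-0.21,"jaw":0},{"ax":0,"ay":0,"az":0,"tx":0.13,"ty":0,"tz":-0.22,"jaw":0},{"ax":0,"ay":0,"az":0,"tx":0.24,"ty":0,"tz":-0.455,"jaw":0},{"ax":0,"ay":0,"az":0,"tx":0.2,"ty":0,"tz":-0.475,"jaw":0},{"ax":0,"ay":0,"az":0,"tx":0.155,"ty":0,"tz":-0.49,"jaw":0},{"ax":0,"ay":0,"az":0,"tx":0.11,"ty":0,"tz":-0.5,"jaw":0},{"ax":0,"ay":0,"az":0,"tx":0.065,"ty":0,"tz":-0.51,"jaw":0},{"ax":0,"ay":0,"az":0,"tx":0,"ty":0,"tz":0,"jaw":0}]'
python3 -c "
from h import *
plan(.413,.304,.136,125.2)"
```

```text
t: 4.15
ee_pos: [0.3824, 0.2789, 0.2551]
orientation: [-0.303, 0.953, -0.0, 0.005]
force: [5.4, -3.8, 1.0]
width: 0.0275
grasp_force: 58.8
t 4.2 pos [0.3824 0.2789 0.2551] psi 125.3 tilt [0.01  0.002] j7 1.41 w 0.028 F [ 5.4 -3.8  1. ] g 59
  shift [-0.96  0.08  2.99] az 0.01 or -29.99
```

```bash
python3 -m pendant '[{"ax":0,"ay":0,"az":0,"tx":0.02,"ty":0,"tz":-0.5,"jaw":0},{"ax":0,"ay":0,"az":0,"tx":-0.02,"ty":0,"tz":-0.5,"jaw":0},{"ax":0,"ay":0,"az":0,"tx":-0.035,"ty":0,"tz":-0.25,"jaw":0},{"ax":0,"ay":0,"az":0,"tx":-0.035,"ty":0,"tz":-0.26,"jaw":0},{"ax":0,"ay":0,"az":0,"tx":-0.05,"ty":0,"tz":-0.25,"jaw":0},{"ax":0,"ay":0,"az":0,"tx":-0.06,"ty":0,"tz":-0.25,"jaw":0},{"ax":0,"ay":0,"az":0,"tx":0,"ty":0,"tz":-0.05,"jaw":0},{"ax":0,"ay":0,"az":0,"tx":0,"ty":0,"tz":0,"jaw":0}]'
python3 -c "
from h import *
plan(.413,.304,.136,125.2)"
```

```text
t: 4.82
ee_pos: [0.3742, 0.2738, 0.327]
orientation: [-0.303, 0.953, -0.008, -0.018]
force: [-15.0, -14.8, -8.6]
width: -0.0001
grasp_force: 10.6
t 4.8 pos [0.3742 0.2738 0.327 ] psi 125.3 tilt [-0.03  -0.027] j7 1.44 w -0.000 F [-15.  -14.8  -8.6] g 11
  shift [-1.42  0.08  4.72] az 0.02 or -29.98
```

```bash
python3 -m pendant '[{"ax":0,"ay":0,"az":0,"tx":0.3,"ty":0,"tz":-0.2,"jaw":0},{"ax":0,"ay":0,"az":0,"tx":0.3,"ty":0,"tz":-0.3,"jaw":0},{"ax":0,"ay":0,"az":0,"tx":0.3,"ty":0,"tz":-0.5,"jaw":0},{"ax":0,"ay":0,"az":0,"tx":0.2,"ty":0,"tz":-0.5,"jaw":0},{"ax":0,"ay":0,"az":0,"tx":0,"ty":0,"tz":-0.5,"jaw":1},{"ax":0,"ay":0,"az":0,"tx":0,"ty":0,"tz":0,"jaw":1},{"ax":0,"ay":0,"az":0,"tx":0,"ty":0,"tz":0,"jaw":1},{"ax":0,"ay":0,"az":0,"tx":0,"ty":0,"tz":0,"jaw":1}]'
python3 -c "
from h import *
im=ctrl.read_camera('top')[:,:,::-1]
sc=ctrl.read_camera('scene')[:,:,::-1]
cv2.imwrite('pics/e.png',np.hstack([cv2.resize(im[150:350,70:270],None,fx=2,fy=2),cv2.resize(sc[160:360,400:600],None,fx=2,fy=2)]))
plan(.413,.304,.136,125.2)"
```

```text
t: 5.48
ee_pos: [0.3485, 0.2585, 0.413]
orientation: [-0.304, 0.953, -0.0, -0.0]
force: [-0.4, -0.2, -0.2]
width: 0.0479
grasp_force: 0.0
t 5.6 pos [0.3486 0.2583 0.4123] psi 125.4 tilt [-0.002 -0.001] j7 1.46 w 0.062 F [ 0.2  0.1 -0.9] g 0
  shift [-1.99 -0.    6.9 ] az 0.03 or -29.97
```

View pics/e.png

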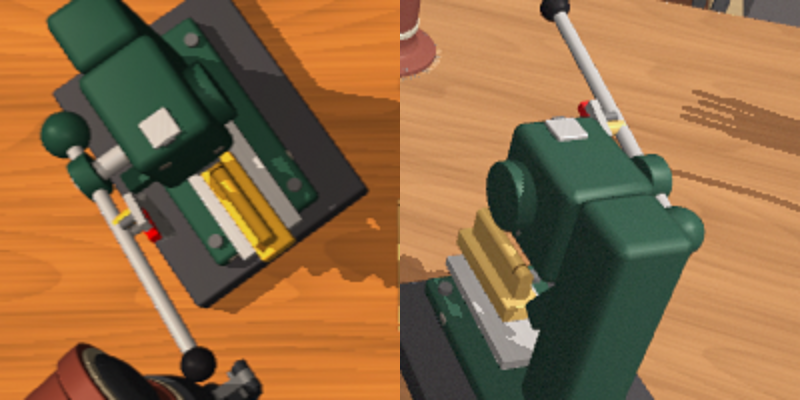

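The lever has risen and the knob now shows at top pixel (169,331) and scene pixel (477,162). I'll triangulate it to get the lever angle.

```bash
python3 -c "
from h import *
p,e=tri((476,162),(168.8,331));print(p,e,'angle',np.arcsin((p[2]-.27)/.235)+np.radians(35))
r=(p[:2]-np.array([.610,.330]));c,s=np.cos(np.radians(35.2)),np.sin(np.radians(35.2));print('press xy',c*r[0]+s*r[1],-s*r[0]+c*r[1])
"
```

```text
[0.39757521 0.28758526 0.33947099] 0.0006532184179525065 angle 0.9109709707861207
press xy -0.19803106125224806 0.08778952861303038
```

```bash
python3 -c "
from h import *
plan(.515,-.0366,.16,82.5)"
```

```text
t 5.6 pos [0.3486 0.2583 0.4123] psi 125.4 tilt [-0.002 -0.001] j7 1.46 w 0.062 F [ 0.2  0.1 -0.9] g 0
  shift [ 0.87 -8.42  6.31] az 7.15 or -22.85
```

```bash
python3 -m pendant '[{"ax":0,"ay":0,"az":0,"tx":0.2,"ty":-0.77,"tz":0,"jaw":0.5},{"ax":0,"ay":0,"az":0,"tx":0.2,"ty":-0.77,"tz":0,"jaw":0.5},{"ax":0,"ay":0,"az":0,"tx":0.2,"ty":-0.77,"tz":0,"jaw":0.5},{"ax":0,"ay":0,"az":0,"tx":0.03,"ty":-0.68,"tz":0.7,"jaw":0.5},{"ax":0,"ay":0,"az":0,"tx":0.03,"ty":-0.68,"tz":0.7,"jaw":0.5},{"ax":0,"ay":0,"az":0,"tx":0.03,"ty":-0.68,"tz":0.7,"jaw":0.5},{"ax":0,"ay":0,"az":0,"tx":0.03,"ty":-0.68,"tz":0.7,"jaw":0.5},{"ax":0,"ay":0,"az":0,"tx":0.03,"ty":-0.68,"tz":0.7,"jaw":0.5}]'
python3 -m pendant '[{"ax":0,"ay":0,"az":0,"tx":0.03,"ty":-0.68,"tz":0.7,"jaw":0.5},{"ax":0,"ay":0,"az":0,"tx":0.03,"ty":-0.68,"tz":0.7,"jaw":0.5},{"ax":0,"ay":0,"az":0,"tx":0.03,"ty":-0.68,"tz":0.7,"jaw":0.5},{"ax":0,"ay":0,"az":0,"tx":0.03,"ty":-0.68,"tz":0.7,"jaw":0.5},{"ax":0,"ay":0,"az":1,"tx":0,"ty":0,"tz":0,"jaw":0.5},{"ax":0,"ay":0,"az":1,"tx":0,"ty":0,"tz":0,"jaw":0.5},{"ax":0,"ay":0,"az":1,"tx":0,"ty":0,"tz":0,"jaw":0.5},{"ax":0,"ay":0,"az":1,"tx":0,"ty":0,"tz":0,"jaw":0.5}]'
python3 -m pendant '[{"ax":0,"ay":0,"az":1,"tx":0,"ty":0,"tz":0,"jaw":0.5},{"ax":0,"ay":0,"az":1,"tx":0,"ty":0,"tz":0,"jaw":0.5},{"ax":0,"ay":0,"az":1,"tx":0,"ty":0,"tz":0,"jaw":0.5},{"ax":0,"ay":0,"az":0.15,"tx":0,"ty":0,"tz":0,"jaw":0.5},{"ax":0,"ay":0,"az":0,"tx":0,"ty":0,"tz":0,"jaw":0.5},{"ax":0,"ay":0,"az":0,"tx":0,"ty":0,"tz":0,"jaw":0.5},{"ax":0,"ay":0,"az":0,"tx":0,"ty":0,"tz":0,"jaw":0.5},{"ax":0,"ay":0,"az":0,"tx":0,"ty":0,"tz":0,"jaw":0.5}]' | tail -1
python3 -c "
from h import *
plan(.515,-.0366,.054,82.5)"
```

```text
t: 6.25
ee_pos: [0.4569, 0.0539, 0.2712]
orientation: [-0.304, 0.953, 0.0, -0.001]
force: [0.5, 0.6, 0.8]
width: 0.0425
grasp_force: 0.0
t: 6.92
ee_pos: [0.5154, -0.0366, 0.1597]
orientation: [-0.096, 0.995, 0.0, -0.001]
force: [0.4, 0.3, -0.3]
width: 0.0426
grasp_force: 0.0
grasp_force: 0.0
t 7.6 pos [ 0.516  -0.0364  0.161 ] psi 82.6 tilt [-0.  0.] j7 1.63 w 0.043 F [-0.1 -1.  -0.7] g 0
  shift [ 0.02 -0.01  2.67] az 0.01 or -29.99
```

```bash
python3 -m pendant '[{"ax":0,"ay":0,"az":0,"tx":0.02,"ty":0,"tz":0.9,"jaw":0.5},{"ax":0,"ay":0,"az":0,"tx":0,"ty":0,"tz":0.9,"jaw":0.5},{"ax":0,"ay":0,"az":0,"tx":0,"ty":0,"tz":0.6,"jaw":0.5},{"ax":0,"ay":0,"az":0,"tx":0,"ty":0,"tz":0.27,"jaw":0.5},{"ax":0,"ay":0,"az":0,"tx":0,"ty":0,"tz":0,"jaw":0},{"ax":0,"ay":0,"az":0,"tx":0,"ty":0,"tz":0,"jaw":0},{"ax":0,"ay":0,"az":0,"tx":0,"ty":0,"tz":0,"jaw":0},{"ax":0,"ay":0,"az":0,"tx":0,"ty":0,"tz":0,"jaw":0}]'
python3 -m pendant '[{"ax":0,"ay":0,"az":0,"tx":0,"ty":0,"tz":0,"jaw":0},{"ax":0,"ay":0,"az":0,"tx":0,"ty":0,"tz":0,"jaw":0},{"ax":0,"ay":0,"az":0,"tx":0,"ty":0,"tz":0,"jaw":0},{"ax":0,"ay":0,"az":0,"tx":0,"ty":0,"tz":-0.2,"jaw":0},{"ax":0,"ay":0,"az":0,"tx":0,"ty":0,"tz":-0.5,"jaw":0},{"ax":0,"ay":0,"az":0,"tx":0,"ty":0,"tz":-0.8,"jaw":0},{"ax":0,"ay":0,"az":0,"tx":0,"ty":0,"tz":-0.5,"jaw":0},{"ax":0,"ay":0,"az":0,"tx":0,"ty":0,"tz":0,"jaw":0}]'
python3 -c "
from h import *
plan(.68,-.104,.1,2.2)"
```

```text
t: 8.25
ee_pos: [0.5163, -0.0363, 0.0557]
orientation: [0.065, 0.998, 0.0, 0.001]
force: [0.5, 0.7, -1.4]
width: 0.0136
grasp_force: 59.7
t: 8.92
ee_pos: [0.518, -0.0367, 0.1388]
orientation: [0.065, 0.998, 0.0, 0.005]
force: [0.6, -0.4, -1.8]
width: 0.0138
grasp_force: 59.8
t 8.9 pos [ 0.518  -0.0367  0.1388] psi 82.5 tilt [ 0.009 -0.001] j7 1.65 w 0.014 F [ 0.6 -0.4 -1.8] g 60
  shift [-4.22 -1.14  1.01] az 13.38 or -16.62
```

```bash
python3 -m pendant '[{"ax":0,"ay":0,"az":0,"tx":-0.5,"ty":-0.14,"tz":0,"jaw":0},{"ax":0,"ay":0,"az":0,"tx":-0.9,"ty":-0.28,"tz":0,"jaw":0},{"ax":0,"ay":0,"az":0,"tx":-0.9,"ty":-0.28,"tz":0,"jaw":0},{"ax":0,"ay":0,"az":0,"tx":-0.9,"ty":-0.28,"tz":0,"jaw":0},{"ax":0,"ay":0,"az":0,"tx":-0.82,"ty":-0.26,"tz":0,"jaw":0},{"ax":0,"ay":0,"az":0,"tx":-0.5,"ty":-0.14,"tz":0,"jaw":0},{"ax":0,"ay":0,"az":0.5,"tx":0,"ty":0,"tz":0,"jaw":0},{"ax":0,"ay":0,"az":1,"tx":0,"ty":0,"tz":0,"jaw":0}]' | tail -1
python3 -m pendant '[{"ax":0,"ay":0,"az":1,"tx":0,"ty":0,"tz":0,"jaw":0},{"ax":0,"ay":0,"az":1,"tx":0,"ty":0,"tz":0,"jaw":0},{"ax":0,"ay":0,"az":1,"tx":0,"ty":0,"tz":0,"jaw":0},{"ax":0,"ay":0,"az":1,"tx":0,"ty":0,"tz":0,"jaw":0},{"ax":0,"ay":0,"az":1,"tx":0,"ty":0,"tz":0,"jaw":0},{"ax":0,"ay":0,"az":1,"tx":0,"ty":0,"tz":0,"jaw":0},{"ax":0,"ay":0,"az":1,"tx":0,"ty":0,"tz":0,"jaw":0},{"ax":0,"ay":0,"az":1,"tx":0,"ty":0,"tz":0,"jaw":0}]' |tail -1
python3 -m pendant '[{"ax":0,"ay":0,"az":1,"tx":0,"ty":0,"tz":0,"jaw":0},{"ax":0,"ay":0,"az":1,"tx":0,"ty":0,"tz":0,"jaw":0},{"ax":0,"ay":0,"az":1,"tx":0,"ty":0,"tz":0,"jaw":0},{"ax":0,"ay":0,"az":0.88,"tx":0,"ty":0,"tz":0,"jaw":0},{"ax":0,"ay":0,"az":0,"tx":0,"ty":0,"tz":0.5,"jaw":0},{"ax":0,"ay":0,"az":0,"tx":0,"ty":0,"tz":0.5,"jaw":0},{"ax":0,"ay":0,"az":0,"tx":0,"ty":0,"tz":0,"jaw":0},{"ax":0,"ay":0,"az":0,"tx":0,"ty":0,"tz":0,"jaw":0}]' |tail -1
python3 -c "
from h import *
plan(.690,-.115,.0245,2.2)
sc=ctrl.read_camera('scene')[:,:,::-1]
cv2.imwrite('pics/f.png',cv2.resize(sc[195:350,135:400],None,fx=2.5,fy=2.5))"
```

```text
grasp_force: 59.7
grasp_force: 59.8
grasp_force: 59.8
t 10.9 pos [ 0.6858 -0.1138  0.0923] psi 2.2 tilt [-0.005  0.001] j7 0.58 w 0.014 F [-0.2  0.4 -1.3] g 60
  shift [-0.04  0.11  1.69] az 0.0 or -30.0
```

View pics/f.png

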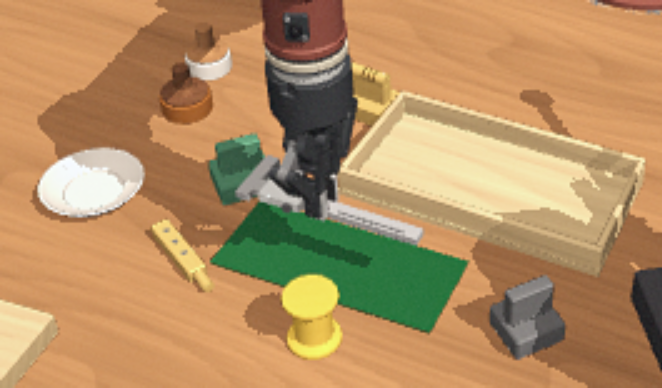

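The calipers hang level and aligned above the pad, and the loose form shows three rings, so it is form_wide. I'll lower and release.

```bash
python3 -m pendant '[{"ax":0,"ay":0,"az":0,"tx":-0.04,"ty":0.1,"tz":0.4,"jaw":0},{"ax":0,"ay":0,"az":0,"tx":0,"ty":0,"tz":0.5,"jaw":0},{"ax":0,"ay":0,"az":0,"tx":0,"ty":0,"tz":0.4,"jaw":0},{"ax":0,"ay":0,"az":0,"tx":0,"ty":0,"tz":0.25,"jaw":0},{"ax":0,"ay":0,"az":0,"tx":0,"ty":0,"tz":0.13,"jaw":0},{"ax":0,"ay":0,"az":0,"tx":0,"ty":0,"tz":0,"jaw":0},{"ax":0,"ay":0,"az":0,"tx":0,"ty":0,"tz":0,"jaw":0},{"ax":0,"ay":0,"az":0,"tx":0,"ty":0,"tz":0,"jaw":0}]'
python3 -m pendant '[{"ax":0,"ay":0,"az":0,"tx":0,"ty":0,"tz":0,"jaw":0.3},{"ax":0,"ay":0,"az":0,"tx":0,"ty":0,"tz":0,"jaw":0.4},{"ax":0,"ay":0,"az":0,"tx":0,"ty":0,"tz":0,"jaw":0.4},{"ax":0,"ay":0,"az":0,"tx":0,"ty":0,"tz":-0.4,"jaw":0.4},{"ax":0,"ay":0,"az":0,"tx":0,"ty":0,"tz":-0.8,"jaw":0.4},{"ax":0,"ay":0,"az":0,"tx":0,"ty":0,"tz":-0.9,"jaw":0.5},{"ax":0,"ay":0,"az":0,"tx":0,"ty":0,"tz":-0.9,"jaw":0.5},{"ax":0,"ay":0,"az":0,"tx":0,"ty":0,"tz":0,"jaw":0.5}]'
python3 -c "
from h import *
plan(.682,.0997,.145,0)"
```

```text
t: 11.63
ee_pos: [0.6923, -0.1165, 0.0284]
orientation: [0.693, 0.721, 0.001, 0.001]
force: [0.6, -0.6, -1.5]
width: 0.014
grasp_force: 59.8
t: 12.3
ee_pos: [0.6961, -0.1187, 0.1581]
orientation: [0.693, 0.721, 0.004, 0.008]
force: [-0.4, -0.2, 0.7]
width: 0.0426
grasp_force: 0.0
t 12.3 pos [ 0.6961 -0.1187  0.1581] psi 2.2 tilt [ 0.017 -0.005] j7 0.55 w 0.043 F [-0.4 -0.2  0.7] g 0
  shift [ 5.47 -0.14  0.29] az 0.37 or -29.63
```

```bash
cat > look.py <<'E'
from h import *
import sys
B={"form":((20,120,80),(35,255,255),.024,(402,280,490,345)),"green":((65,80,40),(90,255,255),.026,(422,205,480,265)),
"dark":((0,0,0),(180,70,140),.026,(255,185,312,232)),"white":((0,0,120),(180,60,255),.01,(482,280,540,325)),"amber":((0,0,0),(15,255,150),.02,(475,245,525,288))}
im=ctrl.read_camera("top")
for n in sys.argv[1:]:
    lo,hi,z,r=B[n];c=blob("top",im,lo,hi,r)
    if c:
        c=c[0];b=cv2.minAreaRect(c);print(n,np.round(b[0],1),np.round(b[1],1),round(b[2],1),cv2.contourArea(c),cast("top",*b[0],z).round(4))
    else:print(n,"none")
E
python3 look.py dark green form amber white; python3 -c "
from h import *
plan(.683,.1,.05,49.4)"
```

```text
dark [285.4 209.9] [22.2 23. ] 36.9 457.0 [0.6838 0.0994]
green [435.3 232.8] [21.7 26.2] 38.7 505.5 [ 0.6198 -0.255 ]
form [427.4 303.6] [51.8 11.7] 3.8 504.0 [ 0.4537 -0.2284]
amber [499.3 270.9] [38.  25.5] 26.6 650.0 [ 0.5266 -0.4008]
white [500.6 302.7] [22.5 11.8] 82.2 40.5 [ 0.453  -0.4016]
t 12.3 pos [ 0.6945 -0.1179  0.1545] psi 2.2 tilt [ 0.012 -0.004] j7 0.56 w 0.043 F [ 0.2 -1.  -0.6] g 0
  shift [ 5.46 -0.11  2.59] az -7.86 or 22.14
```

```bash
python3 -m pendant '[{"ax":0,"ay":0,"az":0,"tx":0.91,"ty":0,"tz":0,"jaw":0.6},{"ax":0,"ay":0,"az":0,"tx":0.91,"ty":0,"tz":0,"jaw":0.6},{"ax":0,"ay":0,"az":0,"tx":0.91,"ty":0,"tz":0,"jaw":0.6},{"ax":0,"ay":0,"az":0,"tx":0.91,"ty":0,"tz":0,"jaw":0.6},{"ax":0,"ay":0,"az":0,"tx":0.91,"ty":0,"tz":0,"jaw":0.6},{"ax":0,"ay":0,"az":0,"tx":0.91,"ty":-0.1,"tz":0,"jaw":0.6},{"ax":0,"ay":0,"az":-1,"tx":0,"ty":0,"tz":0,"jaw":0.6},{"ax":0,"ay":0,"az":-1,"tx":0,"ty":0,"tz":0,"jaw":0.6}]' |tail -1
python3 -m pendant '[{"ax":0,"ay":0,"az":-1,"tx":0,"ty":0,"tz":0,"jaw":0.6},{"ax":0,"ay":0,"az":-1,"tx":0,"ty":0,"tz":0,"jaw":0.6},{"ax":0,"ay":0,"az":-1,"tx":0,"ty":0,"tz":0,"jaw":0.6},{"ax":0,"ay":0,"az":-1,"tx":0,"ty":0,"tz":0,"jaw":0.6},{"ax":0,"ay":0,"az":-1,"tx":0,"ty":0,"tz":0,"jaw":0.6},{"ax":0,"ay":0,"az":-0.86,"tx":0,"ty":0,"tz":0,"jaw":0.6},{"ax":0,"ay":0,"az":0,"tx":0,"ty":0,"tz":0,"jaw":0.6},{"ax":0,"ay":0,"az":0,"tx":0,"ty":0,"tz":0,"jaw":0.6}]' |tail -1
python3 -c "
from h import *
plan(.683,.1,.05,49.4)
im=ctrl.read_camera('top')
cv2.imwrite('pics/g.png',cv2.resize(im[150:345,260:525,::-1],None,fx=2.5,fy=2.5))"
```

```text
grasp_force: 0.0
grasp_force: 0.0
t 13.7 pos [0.6786 0.1018 0.1472] psi 49.2 tilt [-0.001  0.   ] j7 0.94 w 0.051 F [-0.5 -0.6 -0.8] g 0
  shift [-0.11  0.04  2.43] az -0.03 or 29.97
```

View pics/g.png

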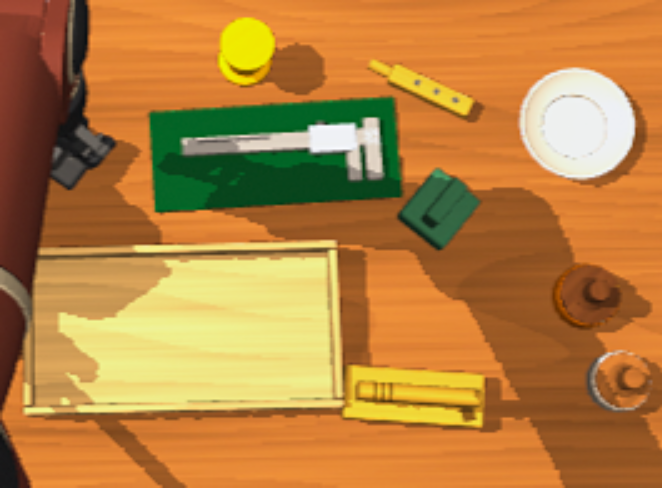

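The calipers lie flat along the pad, in line with it. The loose form has been knocked to about crop (415,398), beside the box. I carry on with the dark weight.

```bash
python3 -m pendant '[{"ax":0,"ay":0,"az":0,"tx":-0.11,"ty":0.03,"tz":0.7,"jaw":0.6},{"ax":0,"ay":0,"az":0,"tx":0,"ty":0,"tz":0.8,"jaw":0.6},{"ax":0,"ay":0,"az":0,"tx":0,"ty":0,"tz":0.6,"jaw":0.6},{"ax":0,"ay":0,"az":0,"tx":0,"ty":0,"tz":0.33,"jaw":0.6},{"ax":0,"ay":0,"az":0,"tx":0,"ty":0,"tz":0,"jaw":0},{"ax":0,"ay":0,"az":0,"tx":0,"ty":0,"tz":0,"jaw":0},{"ax":0,"ay":0,"az":0,"tx":0,"ty":0,"tz":0,"jaw":0},{"ax":0,"ay":0,"az":0,"tx":0,"ty":0,"tz":0,"jaw":0}]'
python3 -m pendant '[{"ax":0,"ay":0,"az":0,"tx":0,"ty":0,"tz":0,"jaw":0},{"ax":0,"ay":0,"az":0,"tx":0,"ty":0,"tz":0,"jaw":0},{"ax":0,"ay":0,"az":0,"tx":0,"ty":0,"tz":0,"jaw":0},{"ax":0,"ay":0,"az":0,"tx":0,"ty":0,"tz":0,"jaw":0},{"ax":0,"ay":0,"az":0,"tx":0,"ty":0,"tz":-0.3,"jaw":0},{"ax":0,"ay":0,"az":0,"tx":0,"ty":0,"tz":-0.6,"jaw":0},{"ax":0,"ay":0,"az":0,"tx":0,"ty":0,"tz":-0.6,"jaw":0},{"ax":0,"ay":0,"az":0,"tx":0,"ty":0,"tz":0,"jaw":0}]'
python3 -c "
from h import *
plan(.477,.036,.058,90.3)"
```

```text
t: 14.4
ee_pos: [0.6847, 0.1006, 0.0519]
orientation: [0.347, 0.938, 0.001, 0.002]
force: [1.0, 0.5, -1.5]
width: 0.0151
grasp_force: 61.8
t: 15.07
ee_pos: [0.6844, 0.0993, 0.1139]
orientation: [0.347, 0.938, 0.001, 0.002]
force: [1.7, -0.8, -3.1]
width: 0.0149
grasp_force: 61.3
t 15.1 pos [0.6844 0.0993 0.1139] psi 49.4 tilt [ 0.005 -0.   ] j7 0.96 w 0.015 F [ 1.7 -0.8 -3.1] g 61
  shift [ 2.91 -4.58  1.37] az -6.82 or 23.18
```

```bash
python3 -m pendant '[{"ax":0,"ay":0,"az":0,"tx":0.416,"ty":-0.654,"tz":0,"jaw":0},{"ax":0,"ay":0,"az":0,"tx":0.416,"ty":-0.654,"tz":0,"jaw":0},{"ax":0,"ay":0,"az":0,"tx":0.416,"ty":-0.654,"tz":0,"jaw":0},{"ax":0,"ay":0,"az":0,"tx":0.416,"ty":-0.654,"tz":0,"jaw":0},{"ax":0,"ay":0,"az":0,"tx":0.416,"ty":-0.654,"tz":0,"jaw":0},{"ax":0,"ay":0,"az":0,"tx":0.416,"ty":-0.654,"tz":0,"jaw":0},{"ax":0,"ay":0,"az":0,"tx":0.416,"ty":-0.654,"tz":0,"jaw":0},{"ax":0,"ay":0,"az":-0.8,"tx":0,"ty":0,"tz":0,"jaw":0}]' |tail -1
python3 -m pendant '[{"ax":0,"ay":0,"az":-1,"tx":0,"ty":0,"tz":0,"jaw":0},{"ax":0,"ay":0,"az":-1,"tx":0,"ty":0,"tz":0,"jaw":0},{"ax":0,"ay":0,"az":-1,"tx":0,"ty":0,"tz":0,"jaw":0},{"ax":0,"ay":0,"az":-1,"tx":0,"ty":0,"tz":0,"jaw":0},{"ax":0,"ay":0,"az":-1,"tx":0,"ty":0,"tz":0,"jaw":0},{"ax":0,"ay":0,"az":-1,"tx":0,"ty":0,"tz":0,"jaw":0},{"ax":0,"ay":0,"az":0,"tx":0,"ty":0,"tz":0,"jaw":0},{"ax":0,"ay":0,"az":0,"tx":0,"ty":0,"tz":0,"jaw":0}]' |tail -1
python3 -c "
from h import *
plan(.477,.036,.0605,90.3)"
```

```text
grasp_force: 61.4
grasp_force: 61.4
t 16.4 pos [0.474  0.0364 0.1091] psi 90.0 tilt [-0.003 -0.   ] j7 1.60 w 0.015 F [ 0.4  0.6 -4.4] g 61
  shift [-0.08 -0.01  1.21] az -0.05 or 29.95
```

```bash
python3 -m pendant '[{"ax":0,"ay":0,"az":0,"tx":-0.08,"ty":0,"tz":0.4,"jaw":0},{"ax":0,"ay":0,"az":0,"tx":0,"ty":0,"tz":0.4,"jaw":0},{"ax":0,"ay":0,"az":0,"tx":0,"ty":0,"tz":0.25,"jaw":0},{"ax":0,"ay":0,"az":0,"tx":0,"ty":0,"tz":0.16,"jaw":0},{"ax":0,"ay":0,"az":0,"tx":0,"ty":0,"tz":0,"jaw":0},{"ax":0,"ay":0,"az":0,"tx":0,"ty":0,"tz":0,"jaw":0},{"ax":0,"ay":0,"az":0,"tx":0,"ty":0,"tz":0,"jaw":0.4},{"ax":0,"ay":0,"az":0,"tx":0,"ty":0,"tz":0,"jaw":0.4}]'
python3 -m pendant '[{"ax":0,"ay":0,"az":0,"tx":0,"ty":0,"tz":0,"jaw":0.4},{"ax":0,"ay":0,"az":0,"tx":0,"ty":0,"tz":0,"jaw":0.4},{"ax":0,"ay":0,"az":0,"tx":0,"ty":0,"tz":-0.4,"jaw":0.4},{"ax":0,"ay":0,"az":0,"tx":0,"ty":0,"tz":-0.7,"jaw":0.4},{"ax":0,"ay":0,"az":0,"tx":0,"ty":0,"tz":-0.9,"jaw":0.4},{"ax":0,"ay":0,"az":0,"tx":0,"ty":0,"tz":-0.5,"jaw":0.6},{"ax":0,"ay":0,"az":0,"tx":0,"ty":0,"tz":0,"jaw":0.6},{"ax":0,"ay":0,"az":0,"tx":0,"ty":0,"tz":0,"jaw":0.6}]'
python3 look.py green amber white form
python3 -c "
from h import *
plan(.619,-.255,.05,48)"
```

```text
t: 17.07
ee_pos: [0.4796, 0.037, 0.0625]
orientation: [-0.001, 1.0, 0.0, 0.001]
force: [-0.7, -0.4, -0.2]
width: 0.0339
grasp_force: 0.0
t: 17.73
ee_pos: [0.4794, 0.0371, 0.163]
orientation: [-0.002, 1.0, 0.0, 0.002]
force: [0.4, -0.0, -0.8]
width: 0.0515
grasp_force: 0.0
green [435.4 232.7] [21.7 26.5] 38.7 507.5 [ 0.6201 -0.2552]
amber [499.1 270.8] [38.5 25.5] 26.6 690.5 [ 0.5268 -0.4004]
white none
form [441.7 299.6] [21.6  3.3] 11.3 31.5 [ 0.4621 -0.2618]
t 17.8 pos [0.4784 0.037  0.1618] psi 90.2 tilt [0.001 0.   ] j7 1.58 w 0.051 F [ 0.8 -0.2 -1.5] g 0
  shift [-3.49 -7.31  2.79] az 7.03 or -22.97
```

```bash
python3 -m pendant '[{"ax":0,"ay":0,"az":0,"tx":-0.388,"ty":-0.812,"tz":0,"jaw":0.6},{"ax":0,"ay":0,"az":0,"tx":-0.388,"ty":-0.812,"tz":0,"jaw":0.6},{"ax":0,"ay":0,"az":0,"tx":-0.388,"ty":-0.812,"tz":0,"jaw":0.6},{"ax":0,"ay":0,"az":0,"tx":-0.388,"ty":-0.812,"tz":0,"jaw":0.6},{"ax":0,"ay":0,"az":0,"tx":-0.388,"ty":-0.812,"tz":0,"jaw":0.6},{"ax":0,"ay":0,"az":0,"tx":-0.388,"ty":-0.812,"tz":0,"jaw":0.6},{"ax":0,"ay":0,"az":0,"tx":-0.388,"ty":-0.812,"tz":0,"jaw":0.6},{"ax":0,"ay":0,"az":0,"tx":-0.388,"ty":-0.812,"tz":0,"jaw":0.6}]' |tail -1
python3 -m pendant '[{"ax":0,"ay":0,"az":0,"tx":-0.388,"ty":-0.812,"tz":0,"jaw":0.6},{"ax":0,"ay":0,"az":1,"tx":0,"ty":0,"tz":0,"jaw":0.6},{"ax":0,"ay":0,"az":1,"tx":0,"ty":0,"tz":0,"jaw":0.6},{"ax":0,"ay":0,"az":1,"tx":0,"ty":0,"tz":0,"jaw":0.6},{"ax":0,"ay":0,"az":1,"tx":0,"ty":0,"tz":0,"jaw":0.6},{"ax":0,"ay":0,"az":1,"tx":0,"ty":0,"tz":0,"jaw":0.6},{"ax":0,"ay":0,"az":1,"tx":0,"ty":0,"tz":0,"jaw":0.6},{"ax":0,"ay":0,"az":1,"tx":0,"ty":0,"tz":0,"jaw":0.6}]' |tail -1
python3 -c "
from h import *
plan(.619,-.255,.05,48)"
```

```text
grasp_force: 0.0
grasp_force: 0.0
t 19.1 pos [ 0.6182 -0.2545  0.159 ] psi 47.9 tilt [-0.004  0.002] j7 1.43 w 0.051 F [-0.5 -0.5 -0.2] g 0
  shift [-0.04  0.01  2.73] az -0.02 or 29.98
```

```bash
python3 -m pendant '[{"ax":0,"ay":0,"az":0,"tx":-0.04,"ty":0,"tz":0.8,"jaw":0.6},{"ax":0,"ay":0,"az":0,"tx":0,"ty":0,"tz":0.9,"jaw":0.6},{"ax":0,"ay":0,"az":0,"tx":0,"ty":0,"tz":0.7,"jaw":0.6},{"ax":0,"ay":0,"az":0,"tx":0,"ty":0,"tz":0.3,"jaw":0.6},{"ax":0,"ay":0,"az":0,"tx":0,"ty":0,"tz":0,"jaw":0},{"ax":0,"ay":0,"az":0,"tx":0,"ty":0,"tz":0,"jaw":0},{"ax":0,"ay":0,"az":0,"tx":0,"ty":0,"tz":0,"jaw":0},{"ax":0,"ay":0,"az":0,"tx":0,"ty":0,"tz":0,"jaw":0}]'
python3 -m pendant '[{"ax":0,"ay":0,"az":0,"tx":0,"ty":0,"tz":0,"jaw":0},{"ax":0,"ay":0,"az":0,"tx":0,"ty":0,"tz":0,"jaw":0},{"ax":0,"ay":0,"az":0,"tx":0,"ty":0,"tz":0,"jaw":0},{"ax":0,"ay":0,"az":0,"tx":0,"ty":0,"tz":0,"jaw":0},{"ax":0,"ay":0,"az":0,"tx":0,"ty":0,"tz":-0.3,"jaw":0},{"ax":0,"ay":0,"az":0,"tx":0,"ty":0,"tz":-0.8,"jaw":0},{"ax":0,"ay":0,"az":0,"tx":0,"ty":0,"tz":-0.8,"jaw":0},{"ax":0,"ay":0,"az":0,"tx":0,"ty":0,"tz":-0.6,"jaw":0}]'
python3 -c "
from h import *
plan(.545,.036,.0605,90.3)"
```

```text
t: 19.78
ee_pos: [0.6216, -0.2562, 0.055]
orientation: [0.357, 0.934, 0.0, 0.002]
force: [1.3, -0.7, -4.2]
width: 0.0148
grasp_force: 61.5
t: 20.45
ee_pos: [0.6191, -0.2563, 0.1549]
orientation: [0.357, 0.934, -0.0, -0.001]
force: [1.8, -0.6, -4.8]
width: 0.0146
grasp_force: 61.3
t 20.4 pos [ 0.6191 -0.2563  0.1549] psi 48.1 tilt [-0.002 -0.   ] j7 1.44 w 0.015 F [ 1.8 -0.6 -4.8] g 61
  shift [6.25 4.21 2.36] az -7.03 or 22.97
```

```bash
python3 -m pendant '[{"ax":0,"ay":0,"az":0,"tx":0.78,"ty":0.526,"tz":0,"jaw":0},{"ax":0,"ay":0,"az":0,"tx":0.78,"ty":0.526,"tz":0,"jaw":0},{"ax":0,"ay":0,"az":0,"tx":0.78,"ty":0.526,"tz":0,"jaw":0},{"ax":0,"ay":0,"az":0,"tx":0.78,"ty":0.526,"tz":0,"jaw":0},{"ax":0,"ay":0,"az":0,"tx":0.78,"ty":0.526,"tz":0,"jaw":0},{"ax":0,"ay":0,"az":0,"tx":0.78,"ty":0.526,"tz":0,"jaw":0},{"ax":0,"ay":0,"az":0,"tx":0.78,"ty":0.526,"tz":0,"jaw":0},{"ax":0,"ay":0,"az":0,"tx":0.78,"ty":0.526,"tz":0,"jaw":0}]' |tail -1
python3 -m pendant '[{"ax":0,"ay":0,"az":-1,"tx":0,"ty":0,"tz":0,"jaw":0},{"ax":0,"ay":0,"az":-1,"tx":0,"ty":0,"tz":0,"jaw":0},{"ax":0,"ay":0,"az":-1,"tx":0,"ty":0,"tz":0,"jaw":0},{"ax":0,"ay":0,"az":-1,"tx":0,"ty":0,"tz":0,"jaw":0},{"ax":0,"ay":0,"az":-1,"tx":0,"ty":0,"tz":0,"jaw":0},{"ax":0,"ay":0,"az":-1,"tx":0,"ty":0,"tz":0,"jaw":0},{"ax":0,"ay":0,"az":-1,"tx":0,"ty":0,"tz":0,"jaw":0},{"ax":0,"ay":0,"az":0,"tx":0,"ty":0,"tz":0.6,"jaw":0}]' |tail -1
python3 -c "
from h import *
plan(.545,.036,.0605,90.3)"
```

```text
grasp_force: 61.0
grasp_force: 61.3
t 21.8 pos [0.5487 0.0348 0.1329] psi 90.3 tilt [ 0.007 -0.   ] j7 1.61 w 0.015 F [ 2.   0.  -7.2] g 61
  shift [0.1  0.03 1.81] az 0.0 or -30.0
```

```bash
python3 -m pendant '[{"ax":0,"ay":0,"az":0,"tx":0.07,"ty":0.03,"tz":0.6,"jaw":0},{"ax":0,"ay":0,"az":0,"tx":0,"ty":0,"tz":0.5,"jaw":0},{"ax":0,"ay":0,"az":0,"tx":0,"ty":0,"tz":0.3,"jaw":0},{"ax":0,"ay":0,"az":0,"tx":0,"ty":0,"tz":0.2,"jaw":0},{"ax":0,"ay":0,"az":0,"tx":0,"ty":0,"tz":0.2,"jaw":0},{"ax":0,"ay":0,"az":0,"tx":0,"ty":0,"tz":0,"jaw":0},{"ax":0,"ay":0,"az":0,"tx":0,"ty":0,"tz":0,"jaw":0},{"ax":0,"ay":0,"az":0,"tx":0,"ty":0,"tz":0,"jaw":0}]'
python3 -m pendant '[{"ax":0,"ay":0,"az":0,"tx":0,"ty":0,"tz":0,"jaw":0.4},{"ax":0,"ay":0,"az":0,"tx":0,"ty":0,"tz":0,"jaw":0.4},{"ax":0,"ay":0,"az":0,"tx":0,"ty":0,"tz":0,"jaw":0.4},{"ax":0,"ay":0,"az":0,"tx":0,"ty":0,"tz":-0.4,"jaw":0.4},{"ax":0,"ay":0,"az":0,"tx":0,"ty":0,"tz":-0.7,"jaw":0.4},{"ax":0,"ay":0,"az":0,"tx":0,"ty":0,"tz":-0.9,"jaw":0.4},{"ax":0,"ay":0,"az":0,"tx":0,"ty":0,"tz":-0.5,"jaw":0.6},{"ax":0,"ay":0,"az":0,"tx":0,"ty":0,"tz":0,"jaw":0.6}]'
python3 - <<'E'
from h import *
im=ctrl.read_camera('top')
cv2.imwrite('pics/h.png',cv2.resize(im[150:345,260:525,::-1],None,fx=3,fy=3,interpolation=cv2.INTER_CUBIC))
plan(.536,-.391,.053,90)
E
```

```text
t: 22.45
ee_pos: [0.5413, 0.0362, 0.0624]
orientation: [-0.002, 1.0, 0.0, -0.002]
force: [-10.7, -0.2, 28.9]
width: 0.0148
grasp_force: 66.9
t: 23.12
ee_pos: [0.5474, 0.0369, 0.1623]
orientation: [-0.001, 1.0, 0.0, 0.005]
force: [-0.5, -0.2, 0.3]
width: 0.0511
grasp_force: 0.0
t 23.2 pos [0.5458 0.0369 0.16  ] psi 90.2 tilt [0.006 0.   ] j7 1.59 w 0.051 F [-0.4  0.7  0.5] g 0
  shift [  0.29 -10.7    2.67] az 0.03 or -29.97
```

View pics/h.png

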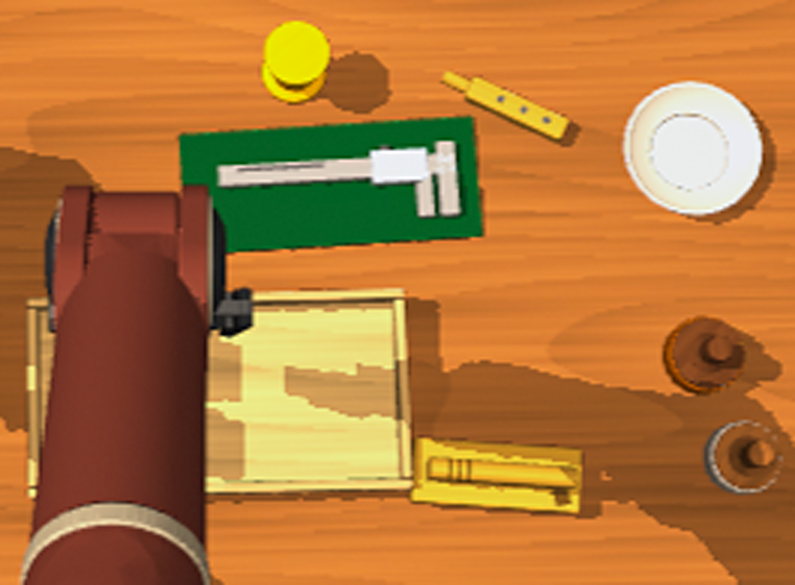

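Dark and green weights are hidden under the arm. Both pots are unchanged, with knobs at (720,348) and (761,453). form_wide now has base corners at (417,437), (583,452), (579,513) and (412,498), right beside the box wall. Amber pot next.

```bash
python3 -m pendant '[{"ax":0,"ay":0,"az":0,"tx":0.03,"ty":-0.5,"tz":0,"jaw":0.6},{"ax":0,"ay":0,"az":0,"tx":0.03,"ty":-0.97,"tz":0,"jaw":0.6},{"ax":0,"ay":0,"az":0,"tx":0.03,"ty":-0.97,"tz":0,"jaw":0.6},{"ax":0,"ay":0,"az":0,"tx":0.03,"ty":-0.97,"tz":0,"jaw":0.6},{"ax":0,"ay":0,"az":0,"tx":0.03,"ty":-0.97,"tz":0,"jaw":0.6},{"ax":0,"ay":0,"az":0,"tx":0.03,"ty":-0.97,"tz":0,"jaw":0.6},{"ax":0,"ay":0,"az":0,"tx":0.03,"ty":-0.97,"tz":0,"jaw":0.6},{"ax":0,"ay":0,"az":0,"tx":0.03,"ty":-0.97,"tz":0,"jaw":0.6}]' |tail -1
python3 -m pendant '[{"ax":0,"ay":0,"az":0,"tx":0.02,"ty":-0.97,"tz":0,"jaw":0.6},{"ax":0,"ay":0,"az":0,"tx":0.02,"ty":-0.97,"tz":0,"jaw":0.6},{"ax":0,"ay":0,"az":0,"tx":0.02,"ty":-0.97,"tz":0,"jaw":0.6},{"ax":0,"ay":0,"az":0,"tx":0,"ty":-0.5,"tz":0,"jaw":0.6},{"ax":0,"ay":0,"az":0,"tx":0,"ty":0,"tz":0,"jaw":0.6},{"ax":0,"ay":0,"az":0,"tx":0,"ty":0,"tz":0,"jaw":0.6},{"ax":0,"ay":0,"az":0,"tx":0,"ty":0,"tz":0,"jaw":0.6},{"ax":0,"ay":0,"az":0,"tx":0,"ty":0,"tz":0,"jaw":0.6}]' |tail -1
python3 - <<'E'
from h import *
plan(.536,-.391,.052,90)
E
```

```text
grasp_force: 0.0
grasp_force: 0.0
t 24.5 pos [ 0.5338 -0.3885  0.1566] psi 90.3 tilt [-0.001  0.003] j7 2.26 w 0.051 F [ 0.4 -0.1 -0.8] g 0
  shift [-0.06 -0.07  2.62] az 0.06 or -29.94
```

```bash
python3 -m pendant '[{"ax":0,"ay":0,"az":0,"tx":-0.06,"ty":-0.07,"tz":0.8,"jaw":0.6},{"ax":0,"ay":0,"az":0,"tx":0,"ty":0,"tz":0.8,"jaw":0.6},{"ax":0,"ay":0,"az":0,"tx":0,"ty":0,"tz":0.6,"jaw":0.6},{"ax":0,"ay":0,"az":0,"tx":0,"ty":0,"tz":0.4,"jaw":0.6},{"ax":0,"ay":0,"az":0,"tx":0,"ty":0,"tz":0,"jaw":0},{"ax":0,"ay":0,"az":0,"tx":0,"ty":0,"tz":0,"jaw":0},{"ax":0,"ay":0,"az":0,"tx":0,"ty":0,"tz":0,"jaw":0},{"ax":0,"ay":0,"az":0,"tx":0,"ty":0,"tz":0,"jaw":0}]'
python3 -m pendant '[{"ax":0,"ay":0,"az":0,"tx":0,"ty":0,"tz":0,"jaw":0},{"ax":0,"ay":0,"az":0,"tx":0,"ty":0,"tz":0,"jaw":0},{"ax":0,"ay":0,"az":0,"tx":0,"ty":0,"tz":0,"jaw":0},{"ax":0,"ay":0,"az":0,"tx":0,"ty":0,"tz":-0.3,"jaw":0},{"ax":0,"ay":0,"az":0,"tx":0,"ty":0,"tz":-0.8,"jaw":0},{"ax":0,"ay":0,"az":0,"tx":0,"ty":0,"tz":-0.8,"jaw":0},{"ax":0,"ay":0,"az":0,"tx":0,"ty":0,"tz":-0.3,"jaw":0},{"ax":0,"ay":0,"az":0,"tx":0,"ty":0,"tz":0,"jaw":0}]'
python3 -c "
from h import *
plan(.545,-.046,.062,90.3)"
```

```text
t: 25.17
ee_pos: [0.5367, -0.3938, 0.0551]
orientation: [-0.002, 1.0, -0.001, 0.001]
force: [0.5, -0.1, -2.0]
width: 0.018
grasp_force: 58.5
t: 25.83
ee_pos: [0.5377, -0.3958, 0.1466]
orientation: [-0.002, 1.0, -0.003, 0.004]
force: [0.7, 0.1, -2.1]
width: 0.0186
grasp_force: 58.8
t 25.8 pos [ 0.5377 -0.3958  0.1466] psi 90.2 tilt [ 0.008 -0.006] j7 2.27 w 0.019 F [ 0.7  0.1 -2.1] g 59
  shift [-0.19  8.76  2.06] az -0.02 or 29.98
```

```bash
python3 -m pendant '[{"ax":0,"ay":0,"az":0,"tx":-0.02,"ty":0.5,"tz":0,"jaw":0},{"ax":0,"ay":0,"az":0,"tx":-0.02,"ty":0.95,"tz":0,"jaw":0},{"ax":0,"ay":0,"az":0,"tx":-0.02,"ty":0.95,"tz":0,"jaw":0},{"ax":0,"ay":0,"az":0,"tx":-0.02,"ty":0.95,"tz":0,"jaw":0},{"ax":0,"ay":0,"az":0,"tx":-0.02,"ty":0.95,"tz":0,"jaw":0},{"ax":0,"ay":0,"az":0,"tx":-0.02,"ty":0.95,"tz":0,"jaw":0},{"ax":0,"ay":0,"az":0,"tx":-0.02,"ty":0.95,"tz":0,"jaw":0},{"ax":0,"ay":0,"az":0,"tx":-0.02,"ty":0.95,"tz":0,"jaw":0}]' |tail -1
python3 -m pendant '[{"ax":0,"ay":0,"az":0,"tx":-0.02,"ty":0.95,"tz":0,"jaw":0},{"ax":0,"ay":0,"az":0,"tx":-0.02,"ty":0.65,"tz":0,"jaw":0},{"ax":0,"ay":0,"az":0,"tx":0,"ty":0,"tz":0.5,"jaw":0},{"ax":0,"ay":0,"az":0,"tx":0,"ty":0,"tz":0.5,"jaw":0},{"ax":0,"ay":0,"az":0,"tx":0,"ty":0,"tz":0.3,"jaw":0},{"ax":0,"ay":0,"az":0,"tx":0,"ty":0,"tz":0,"jaw":0},{"ax":0,"ay":0,"az":0,"tx":0,"ty":0,"tz":0,"jaw":0},{"ax":0,"ay":0,"az":0,"tx":0,"ty":0,"tz":0,"jaw":0}]' |tail -1
python3 -c "
from h import *
plan(.545,-.046,.063,90.3)"
```

```text
grasp_force: 58.9
grasp_force: 59.1
t 27.2 pos [ 0.5425 -0.044   0.0896] psi 90.2 tilt [-0. -0.] j7 1.77 w 0.018 F [ 0.4 -0.3 -1.8] g 59
  shift [-0.06 -0.05  0.66] az -0.02 or 29.98
```

```bash
python3 -m pendant '[{"ax":0,"ay":0,"az":0,"tx":-0.06,"ty":-0.05,"tz":0.25,"jaw":0},{"ax":0,"ay":0,"az":0,"tx":0,"ty":0,"tz":0.25,"jaw":0},{"ax":0,"ay":0,"az":0,"tx":0,"ty":0,"tz":0.17,"jaw":0},{"ax":0,"ay":0,"az":0,"tx":0,"ty":0,"tz":0,"jaw":0},{"ax":0,"ay":0,"az":0,"tx":0,"ty":0,"tz":0,"jaw":0},{"ax":0,"ay":0,"az":0,"tx":0,"ty":0,"tz":0,"jaw":0},{"ax":0,"ay":0,"az":0,"tx":0,"ty":0,"tz":0,"jaw":0.4},{"ax":0,"ay":0,"az":0,"tx":0,"ty":0,"tz":0,"jaw":0.4}]'
python3 -m pendant '[{"ax":0,"ay":0,"az":0,"tx":0,"ty":0,"tz":0,"jaw":0.4},{"ax":0,"ay":0,"az":0,"tx":0,"ty":0,"tz":0,"jaw":0.4},{"ax":0,"ay":0,"az":0,"tx":0,"ty":0,"tz":-0.4,"jaw":0.4},{"ax":0,"ay":0,"az":0,"tx":0,"ty":0,"tz":-0.7,"jaw":0.4},{"ax":0,"ay":0,"az":0,"tx":0,"ty":0,"tz":-0.9,"jaw":0.4},{"ax":0,"ay":0,"az":0,"tx":0,"ty":0,"tz":-0.5,"jaw":0.6},{"ax":0,"ay":0,"az":0,"tx":0,"ty":0,"tz":0,"jaw":0.6},{"ax":0,"ay":0,"az":0,"tx":0,"ty":0,"tz":0,"jaw":0.6}]' |tail -1
python3 -c "
from h import *
plan(.4555,-.4175,.052,90)"
```

```text
t: 27.83
ee_pos: [0.545, -0.0459, 0.0629]
orientation: [-0.002, 1.0, -0.0, 0.0]
force: [0.8, -0.6, -0.1]
width: 0.0338
grasp_force: 0.0
grasp_force: 0.0
t 28.5 pos [ 0.5455 -0.0458  0.1641] psi 90.2 tilt [ 0.003 -0.   ] j7 1.75 w 0.051 F [-0.5 -0.2 -1.5] g 0
  shift [ 2.29 -9.29  2.8 ] az 0.03 or -29.97
```

```bash
python3 -m pendant '[{"ax":0,"ay":0,"az":0,"tx":0.12,"ty":-0.5,"tz":0,"jaw":0.6},{"ax":0,"ay":0,"az":0,"tx":0.23,"ty":-0.93,"tz":0,"jaw":0.6},{"ax":0,"ay":0,"az":0,"tx":0.23,"ty":-0.93,"tz":0,"jaw":0.6},{"ax":0,"ay":0,"az":0,"tx":0.23,"ty":-0.93,"tz":0,"jaw":0.6},{"ax":0,"ay":0,"az":0,"tx":0.23,"ty":-0.93,"tz":0,"jaw":0.6},{"ax":0,"ay":0,"az":0,"tx":0.23,"ty":-0.93,"tz":0,"jaw":0.6},{"ax":0,"ay":0,"az":0,"tx":0.23,"ty":-0.93,"tz":0,"jaw":0.6},{"ax":0,"ay":0,"az":0,"tx":0.23,"ty":-0.93,"tz":0,"jaw":0.6}]' |tail -1
python3 -m pendant '[{"ax":0,"ay":0,"az":0,"tx":0.23,"ty":-0.93,"tz":0,"jaw":0.6},{"ax":0,"ay":0,"az":0,"tx":0.23,"ty":-0.93,"tz":0,"jaw":0.6},{"ax":0,"ay":0,"az":0,"tx":0.1,"ty":-0.42,"tz":0,"jaw":0.6},{"ax":0,"ay":0,"az":0,"tx":0,"ty":0,"tz":0.5,"jaw":0.6},{"ax":0,"ay":0,"az":0,"tx":0,"ty":0,"tz":0.5,"jaw":0.6},{"ax":0,"ay":0,"az":0,"tx":0,"ty":0,"tz":0,"jaw":0.6},{"ax":0,"ay":0,"az":0,"tx":0,"ty":0,"tz":0,"jaw":0.6},{"ax":0,"ay":0,"az":0,"tx":0,"ty":0,"tz":0,"jaw":0.6}]' |tail -1
python3 - <<'E'
from h import *
plan(.4555,-.4175,.052,90)
im=ctrl.read_camera('top')
cv2.imwrite('pics/i.png',cv2.resize(im[150:345,260:525,::-1],None,fx=3,fy=3,interpolation=cv2.INTER_CUBIC))
E
```

```text
grasp_force: 0.0
grasp_force: 0.0
t 29.8 pos [ 0.4547 -0.4173  0.1226] psi 90.2 tilt [-0.  0.] j7 2.39 w 0.051 F [ 0.4 -0.6  0.7] g 0
  shift [-0.02 -0.01  1.77] az 0.04 or -29.96
```

View pics/i.png

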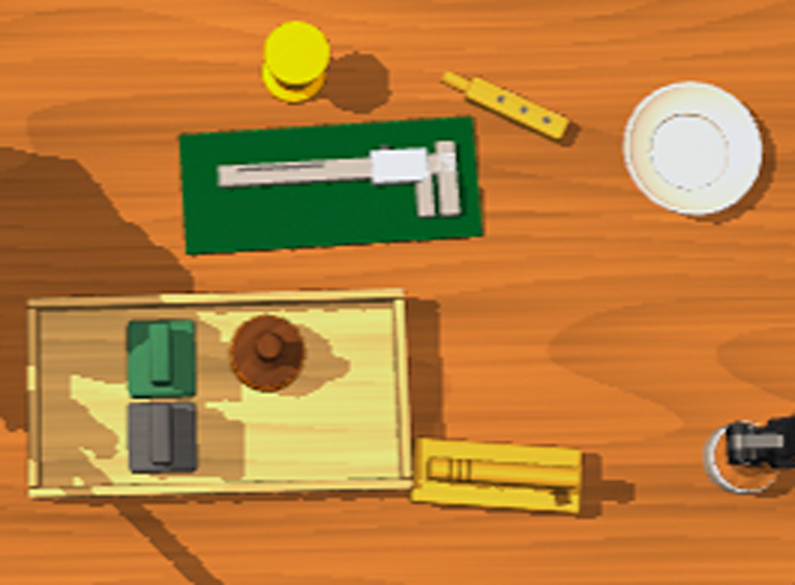

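The box shows the green weight at (162,357), the dark one at (163,437) and the amber pot at (268,352), all upright and spaced. The gripper is over the white pot.

```bash
python3 -m pendant '[{"ax":0,"ay":0,"az":0,"tx":0,"ty":0,"tz":0.7,"jaw":0.6},{"ax":0,"ay":0,"az":0,"tx":0,"ty":0,"tz":0.6,"jaw":0.6},{"ax":0,"ay":0,"az":0,"tx":0,"ty":0,"tz":0.45,"jaw":0.6},{"ax":0,"ay":0,"az":0,"tx":0,"ty":0,"tz":0,"jaw":0.6},{"ax":0,"ay":0,"az":0,"tx":0,"ty":0,"tz":0,"jaw":0},{"ax":0,"ay":0,"az":0,"tx":0,"ty":0,"tz":0,"jaw":0},{"ax":0,"ay":0,"az":0,"tx":0,"ty":0,"tz":0,"jaw":0},{"ax":0,"ay":0,"az":0,"tx":0,"ty":0,"tz":0,"jaw":0}]'
python3 -m pendant '[{"ax":0,"ay":0,"az":0,"tx":0,"ty":0,"tz":0,"jaw":0},{"ax":0,"ay":0,"az":0,"tx":0,"ty":0,"tz":0,"jaw":0},{"ax":0,"ay":0,"az":0,"tx":0,"ty":0,"tz":0,"jaw":0},{"ax":0,"ay":0,"az":0,"tx":0,"ty":0,"tz":-0.3,"jaw":0},{"ax":0,"ay":0,"az":0,"tx":0,"ty":0,"tz":-0.8,"jaw":0},{"ax":0,"ay":0,"az":0,"tx":0,"ty":0,"tz":-0.8,"jaw":0},{"ax":0,"ay":0,"az":0,"tx":0,"ty":0,"tz":-0.7,"jaw":0},{"ax":0,"ay":0,"az":0,"tx":0,"ty":0,"tz":0,"jaw":0}]'
python3 -c "
from h import *
plan(.477,-.046,.063,90.3)"
```

```text
t: 30.55
ee_pos: [0.4556, -0.4182, 0.0548]
orientation: [-0.002, 1.0, -0.001, 0.001]
force: [-0.1, 1.1, 3.3]
width: 0.0183
grasp_force: 58.6
t: 31.22
ee_pos: [0.4569, -0.4209, 0.1639]
orientation: [-0.001, 1.0, -0.005, 0.005]
force: [0.0, -1.0, -0.4]
width: 0.0182
grasp_force: 59.0
t 31.2 pos [ 0.4569 -0.4209  0.1639] psi 90.2 tilt [ 0.01 -0.01] j7 2.39 w 0.018 F [ 0.  -1.  -0.4] g 59
  shift [-0.5   9.39  2.44] az -0.02 or 29.98
```

```bash
python3 -m pendant '[{"ax":0,"ay":0,"az":0,"tx":-0.05,"ty":0.5,"tz":0,"jaw":0},{"ax":0,"ay":0,"az":0,"tx":-0.05,"ty":0.95,"tz":0,"jaw":0},{"ax":0,"ay":0,"az":0,"tx":-0.05,"ty":0.95,"tz":0,"jaw":0},{"ax":0,"ay":0,"az":0,"tx":-0.05,"ty":0.95,"tz":0,"jaw":0},{"ax":0,"ay":0,"az":0,"tx":-0.05,"ty":0.95,"tz":0,"jaw":0},{"ax":0,"ay":0,"az":0,"tx":-0.05,"ty":0.95,"tz":0,"jaw":0},{"ax":0,"ay":0,"az":0,"tx":-0.05,"ty":0.95,"tz":0,"jaw":0},{"ax":0,"ay":0,"az":0,"tx":-0.05,"ty":0.95,"tz":0,"jaw":0}]' |tail -1
python3 -m pendant '[{"ax":0,"ay":0,"az":0,"tx":-0.05,"ty":0.95,"tz":0,"jaw":0},{"ax":0,"ay":0,"az":0,"tx":-0.05,"ty":0.8,"tz":0,"jaw":0},{"ax":0,"ay":0,"az":0,"tx":0,"ty":0.36,"tz":0,"jaw":0},{"ax":0,"ay":0,"az":0,"tx":0,"ty":0,"tz":0.6,"jaw":0},{"ax":0,"ay":0,"az":0,"tx":0,"ty":0,"tz":0.6,"jaw":0},{"ax":0,"ay":0,"az":0,"tx":0,"ty":0,"tz":0.4,"jaw":0},{"ax":0,"ay":0,"az":0,"tx":0,"ty":0,"tz":0,"jaw":0},{"ax":0,"ay":0,"az":0,"tx":0,"ty":0,"tz":0,"jaw":0}]' |tail -1
python3 -c "
from h import *
plan(.477,-.046,.063,90.3)"
```

```text
grasp_force: 58.9
grasp_force: 59.0
t 32.5 pos [ 0.4728 -0.0473  0.0924] psi 90.2 tilt [-0.002 -0.   ] j7 1.80 w 0.018 F [-0.6  1.  -1.5] g 59
  shift [-0.11  0.03  0.74] az -0.02 or 29.98
```

```bash
python3 -m pendant '[{"ax":0,"ay":0,"az":0,"tx":-0.11,"ty":0.03,"tz":0.3,"jaw":0},{"ax":0,"ay":0,"az":0,"tx":0,"ty":0,"tz":0.25,"jaw":0},{"ax":0,"ay":0,"az":0,"tx":0,"ty":0,"tz":0.18,"jaw":0},{"ax":0,"ay":0,"az":0,"tx":0,"ty":0,"tz":0,"jaw":0},{"ax":0,"ay":0,"az":0,"tx":0,"ty":0,"tz":0,"jaw":0},{"ax":0,"ay":0,"az":0,"tx":0,"ty":0,"tz":0,"jaw":0},{"ax":0,"ay":0,"az":0,"tx":0,"ty":0,"tz":0,"jaw":0.4},{"ax":0,"ay":0,"az":0,"tx":0,"ty":0,"tz":0,"jaw":0.4}]'
python3 -m pendant '[{"ax":0,"ay":0,"az":0,"tx":0,"ty":0,"tz":0,"jaw":0.4},{"ax":0,"ay":0,"az":0,"tx":0,"ty":0,"tz":0,"jaw":0.4},{"ax":0,"ay":0,"az":0,"tx":0,"ty":0,"tz":-0.4,"jaw":0.4},{"ax":0,"ay":0,"az":0,"tx":0,"ty":0,"tz":-0.7,"jaw":0.4},{"ax":0,"ay":0,"az":0,"tx":0,"ty":0,"tz":-0.9,"jaw":0.4},{"ax":0,"ay":0,"az":0,"tx":0,"ty":0,"tz":-0.5,"jaw":0.6},{"ax":0,"ay":0,"az":0,"tx":0,"ty":0,"tz":0,"jaw":0.6},{"ax":0,"ay":0,"az":0,"tx":0,"ty":0,"tz":0,"jaw":0.6}]' |tail -1
python3 - <<'E' | tail -4
from m import *
ps=[A(417,437,.024),A(583,452,.024),A(579,513,.024),A(412,498,.024)]
quad("FORM",ps);c=np.mean(ps,0)
print("ridge ends",A(430,468,.062),A(577,475,.062))
plan(c[0],c[1],.05,-6.)
E
```

```text
t: 33.22
ee_pos: [0.4779, -0.0461, 0.064]
orientation: [-0.002, 1.0, -0.0, 0.0]
force: [-0.5, 0.4, -0.5]
width: 0.0341
grasp_force: 0.0
grasp_force: 0.0
FORM c [ 0.4436 -0.2235] L1 128.5 L2 47.2 ang1 -96.3 ang2 172.9
ridge ends [ 0.44807932 -0.16684483] [ 0.44054493 -0.27670227]
t 33.9 pos [ 0.4783 -0.046   0.1647] psi 90.2 tilt [ 0.003 -0.   ] j7 1.77 w 0.051 F [ 0.7  0.5 -0.1] g 0
  shift [ 0.89 -4.44  2.87] az 16.03 or -13.97
```

```bash
python3 -m pendant '[{"ax":0,"ay":0,"az":0,"tx":0.178,"ty":-0.888,"tz":0,"jaw":0.6},{"ax":0,"ay":0,"az":0,"tx":0.178,"ty":-0.888,"tz":0,"jaw":0.6},{"ax":0,"ay":0,"az":0,"tx":0.178,"ty":-0.888,"tz":0,"jaw":0.6},{"ax":0,"ay":0,"az":0,"tx":0.178,"ty":-0.888,"tz":0,"jaw":0.6},{"ax":0,"ay":0,"az":0,"tx":0.178,"ty":-0.888,"tz":0,"jaw":0.6},{"ax":0,"ay":0,"az":1,"tx":0,"ty":0,"tz":0,"jaw":0.6},{"ax":0,"ay":0,"az":1,"tx":0,"ty":0,"tz":0,"jaw":0.6},{"ax":0,"ay":0,"az":1,"tx":0,"ty":0,"tz":0,"jaw":0.6}]' |tail -1
python3 -m pendant '[{"ax":0,"ay":0,"az":1,"tx":0,"ty":0,"tz":0,"jaw":0.6},{"ax":0,"ay":0,"az":1,"tx":0,"ty":0,"tz":0,"jaw":0.6},{"ax":0,"ay":0,"az":1,"tx":0,"ty":0,"tz":0,"jaw":0.6},{"ax":0,"ay":0,"az":1,"tx":0,"ty":0,"tz":0,"jaw":0.6},{"ax":0,"ay":0,"az":1,"tx":0,"ty":0,"tz":0,"jaw":0.6},{"ax":0,"ay":0,"az":1,"tx":0,"ty":0,"tz":0,"jaw":0.6},{"ax":0,"ay":0,"az":1,"tx":0,"ty":0,"tz":0,"jaw":0.6},{"ax":0,"ay":0,"az":1,"tx":0,"ty":0,"tz":0,"jaw":0.6}]' |tail -1
python3 -m pendant '[{"ax":0,"ay":0,"az":1,"tx":0,"ty":0,"tz":0,"jaw":0.6},{"ax":0,"ay":0,"az":1,"tx":0,"ty":0,"tz":0,"jaw":0.6},{"ax":0,"ay":0,"az":1,"tx":0,"ty":0,"tz":0,"jaw":0.6},{"ax":0,"ay":0,"az":1,"tx":0,"ty":0,"tz":0,"jaw":0.6},{"ax":0,"ay":0,"az":1,"tx":0,"ty":0,"tz":0,"jaw":0.6},{"ax":0,"ay":0,"az":0,"tx":0,"ty":0,"tz":0.5,"jaw":0.6},{"ax":0,"ay":0,"az":0,"tx":0,"ty":0,"tz":0.5,"jaw":0.6},{"ax":0,"ay":0,"az":0,"tx":0,"ty":0,"tz":0,"jaw":0.6}]' |tail -1
python3 -c "
from h import *
plan(.444,-.223,.049,-6)"
```

```text
grasp_force: 0.0
grasp_force: 0.0
grasp_force: 0.0
t 35.9 pos [ 0.4399 -0.2216  0.1195] psi -5.8 tilt [-0.009  0.004] j7 0.90 w 0.051 F [-0.5  1.2 -0.1] g 0
  shift [-0.03  0.12  1.76] az 0.03 or -29.97
```

```bash
python3 -m pendant '[{"ax":0,"ay":0,"az":0,"tx":-0.03,"ty":0.08,"tz":0.7,"jaw":0.6},{"ax":0,"ay":0,"az":0,"tx":0,"ty":0,"tz":0.6,"jaw":0.6},{"ax":0,"ay":0,"az":0,"tx":0,"ty":0,"tz":0.46,"jaw":0.6},{"ax":0,"ay":0,"az":0,"tx":0,"ty":0,"tz":0,"jaw":0.6},{"ax":0,"ay":0,"az":0,"tx":0,"ty":0,"tz":0,"jaw":0},{"ax":0,"ay":0,"az":0,"tx":0,"ty":0,"tz":0,"jaw":0},{"ax":0,"ay":0,"az":0,"tx":0,"ty":0,"tz":0,"jaw":0},{"ax":0,"ay":0,"az":0,"tx":0,"ty":0,"tz":0,"jaw":0}]'
python3 -m pendant '[{"ax":0,"ay":0,"az":0,"tx":0,"ty":0,"tz":0,"jaw":0},{"ax":0,"ay":0,"az":0,"tx":0,"ty":0,"tz":0,"jaw":0},{"ax":0,"ay":0,"az":0,"tx":0,"ty":0,"tz":0,"jaw":0},{"ax":0,"ay":0,"az":0,"tx":0,"ty":0,"tz":-0.3,"jaw":0},{"ax":0,"ay":0,"az":0,"tx":0,"ty":0,"tz":-0.8,"jaw":0},{"ax":0,"ay":0,"az":0,"tx":0,"ty":0,"tz":-0.8,"jaw":0},{"ax":0,"ay":0,"az":0,"tx":0,"ty":0,"tz":-0.7,"jaw":0},{"ax":0,"ay":0,"az":0,"tx":0,"ty":0,"tz":0,"jaw":0}]'
python3 -c "
from h import *
print(ctrl.read_state()['moment'])
plan(.511,-.114,.061,-89.7)
sc=ctrl.read_camera('scene')[:,:,::-1]
cv2.imwrite('pics/j.png',cv2.resize(sc[160:330,180:400],None,fx=3,fy=3))"
```

```text
t: 36.55
ee_pos: [0.4453, -0.2257, 0.0542]
orientation: [0.742, 0.67, -0.0, 0.0]
force: [-3.1, -0.4, 1.8]
width: 0.0152
grasp_force: 62.2
t: 37.22
ee_pos: [0.4486, -0.2268, 0.1615]
orientation: [0.742, 0.67, 0.002, 0.005]
force: [1.4, -1.4, -4.6]
width: 0.0146
grasp_force: 61.3
[-0.19161705 -0.16018196  0.00319465]
t 37.2 pos [ 0.4486 -0.2268  0.1615] psi -5.8 tilt [ 0.009 -0.005] j7 0.86 w 0.015 F [ 1.4 -1.4 -4.6] g 61
  shift [2.97 1.24 2.51] az 13.99 or -16.01
```

View pics/j.png

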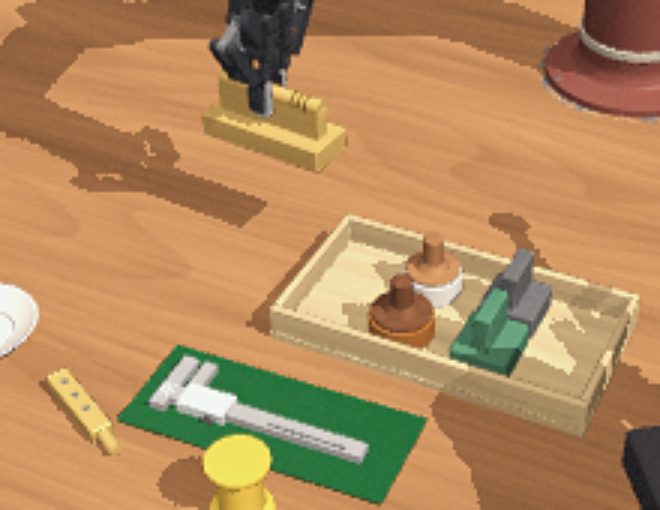

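The form is held level in the gripper. In the box the pots and weights stand upright, with room at the left end for it.

```bash
python3 -m pendant '[{"ax":0,"ay":0,"az":0,"tx":0.73,"ty":0.33,"tz":0,"jaw":0},{"ax":0,"ay":0,"az":0,"tx":0.73,"ty":0.33,"tz":0,"jaw":0},{"ax":0,"ay":0,"az":0,"tx":0.73,"ty":0.33,"tz":0,"jaw":0},{"ax":0,"ay":0,"az":0,"tx":0.73,"ty":0.33,"tz":0,"jaw":0},{"ax":0,"ay":0,"az":0.5,"tx":0,"ty":0,"tz":0,"jaw":0},{"ax":0,"ay":0,"az":1,"tx":0,"ty":0,"tz":0,"jaw":0},{"ax":0,"ay":0,"az":1,"tx":0,"ty":0,"tz":0,"jaw":0},{"ax":0,"ay":0,"az":1,"tx":0,"ty":0,"tz":0,"jaw":0}]' |tail -1
python3 -m pendant '[{"ax":0,"ay":0,"az":1,"tx":0,"ty":0,"tz":0,"jaw":0},{"ax":0,"ay":0,"az":1,"tx":0,"ty":0,"tz":0,"jaw":0},{"ax":0,"ay":0,"az":1,"tx":0,"ty":0,"tz":0,"jaw":0},{"ax":0,"ay":0,"az":1,"tx":0,"ty":0,"tz":0,"jaw":0},{"ax":0,"ay":0,"az":1,"tx":0,"ty":0,"tz":0,"jaw":0},{"ax":0,"ay":0,"az":1,"tx":0,"ty":0,"tz":0,"jaw":0},{"ax":0,"ay":0,"az":1,"tx":0,"ty":0,"tz":0,"jaw":0},{"ax":0,"ay":0,"az":1,"tx":0,"ty":0,"tz":0,"jaw":0}]' |tail -1
python3 -m pendant '[{"ax":0,"ay":0,"az":1,"tx":0,"ty":0,"tz":0,"jaw":0},{"ax":0,"ay":0,"az":1,"tx":0,"ty":0,"tz":0,"jaw":0},{"ax":0,"ay":0,"az":0.5,"tx":0,"ty":0,"tz":0,"jaw":0},{"ax":0,"ay":0,"az":0,"tx":0,"ty":0,"tz":0.5,"jaw":0},{"ax":0,"ay":0,"az":0,"tx":0,"ty":0,"tz":0.5,"jaw":0},{"ax":0,"ay":0,"az":0,"tx":0,"ty":0,"tz":0.2,"jaw":0},{"ax":0,"ay":0,"az":0,"tx":0,"ty":0,"tz":0,"jaw":0},{"ax":0,"ay":0,"az":0,"tx":0,"ty":0,"tz":0,"jaw":0}]' |tail -1
python3 -c "
from h import *
plan(.509,-.114,.061,-89.7)
im=ctrl.read_camera('top')[:,:,::-1]
cv2.imwrite('pics/k.png',cv2.resize(im[230:330,260:410],None,fx=4,fy=4))"
```

```text
grasp_force: 61.3
grasp_force: 61.3
grasp_force: 61.1
t 39.3 pos [ 0.5094 -0.114   0.108 ] psi -89.8 tilt [-0.002  0.   ] j7 -0.47 w 0.015 F [-0.5 -0.7 -4.5] g 61
  shift [-0.01 -0.    1.18] az -0.02 or 29.98
```

View pics/k.png

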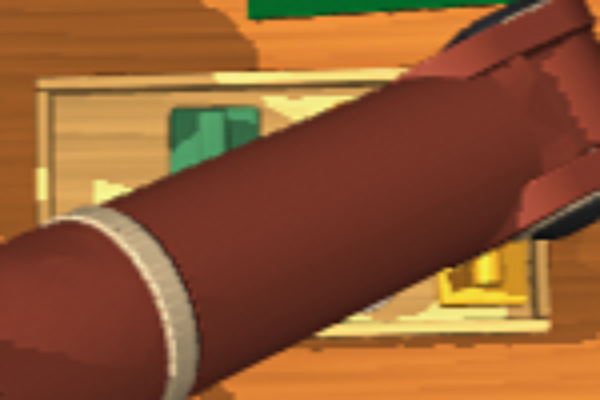

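The arm hides most of the box, but the form's near end shows at (440–530, 303) inside the box outline. I'll check that end before lowering.

```bash
python3 -c "
from h import *
for z in(.075,.08): print(cast('top',260+440/4-.4,230+303/4-.4,z),cast('top',260+528/4-.4,230+303/4-.4,z))
print(np.round(ctrl.read_state()['joint_pos'],2))"
```

```text
[ 0.4496834  -0.09067579] [ 0.44865347 -0.1398189 ]
[ 0.44941965 -0.09033596] [ 0.44839365 -0.13929178]
[-0.41  0.84  1.    1.96 -0.94  0.9  -0.47]
```

```bash
python3 -m pendant '[{"ax":0,"ay":0,"az":0,"tx":-0.07,"ty":0,"tz":0.4,"jaw":0},{"ax":0,"ay":0,"az":0,"tx":0,"ty":0,"tz":0.35,"jaw":0},{"ax":0,"ay":0,"az":0,"tx":0,"ty":0,"tz":0.25,"jaw":0},{"ax":0,"ay":0,"az":0,"tx":0,"ty":0,"tz":0.15,"jaw":0},{"ax":0,"ay":0,"az":0,"tx":0,"ty":0,"tz":0,"jaw":0},{"ax":0,"ay":0,"az":0,"tx":0,"ty":0,"tz":0,"jaw":0},{"ax":0,"ay":0,"az":0,"tx":0,"ty":0,"tz":0,"jaw":0},{"ax":0,"ay":0,"az":0,"tx":0,"ty":0,"tz":0,"jaw":0}]'
```

```text
t: 39.98
ee_pos: [0.5076, -0.1146, 0.0637]
orientation: [1.0, 0.002, 0.001, 0.0]
force: [0.4, -0.2, -5.0]
width: 0.015
grasp_force: 61.2
```

```bash
python3 -m pendant '[{"ax":0,"ay":0,"az":0,"tx":0,"ty":0,"tz":0.06,"jaw":0},{"ax":0,"ay":0,"az":0,"tx":0,"ty":0,"tz":0,"jaw":0},{"ax":0,"ay":0,"az":0,"tx":0,"ty":0,"tz":0,"jaw":0},{"ax":0,"ay":0,"az":0,"tx":0,"ty":0,"tz":0,"jaw":0},{"ax":0,"ay":0,"az":0,"tx":0,"ty":0,"tz":0,"jaw":0.4},{"ax":0,"ay":0,"az":0,"tx":0,"ty":0,"tz":0,"jaw":0.4},{"ax":0,"ay":0,"az":0,"tx":0,"ty":0,"tz":0,"jaw":0.4},{"ax":0,"ay":0,"az":0,"tx":0,"ty":0,"tz":0,"jaw":0.4}]'
python3 -m pendant '[{"ax":0,"ay":0,"az":0,"tx":0,"ty":0,"tz":-0.4,"jaw":0.4},{"ax":0,"ay":0,"az":0,"tx":0,"ty":0,"tz":-0.7,"jaw":0.4},{"ax":0,"ay":0,"az":0,"tx":0,"ty":0,"tz":-0.9,"jaw":0.4},{"ax":0,"ay":0,"az":0,"tx":0,"ty":0,"tz":-0.9,"jaw":0.6},{"ax":0,"ay":0,"az":0,"tx":0,"ty":0,"tz":-0.9,"jaw":0.6},{"ax":0,"ay":0,"az":0,"tx":0,"ty":0,"tz":0,"jaw":0.6},{"ax":0,"ay":0,"az":0,"tx":0,"ty":0,"tz":0,"jaw":0.6},{"ax":0,"ay":0,"az":0,"tx":0,"ty":0,"tz":0,"jaw":0.6}]'
python3 -c "
from h import *
im=ctrl.read_camera('top')[:,:,::-1]
cv2.imwrite('pics/l.png',cv2.resize(im[180:350,120:345],None,fx=3.5,fy=3.5,interpolation=cv2.INTER_CUBIC))
plan(.545,.284,.22,-54.8)"
```

```text
t: 40.65
ee_pos: [0.5075, -0.1146, 0.0609]
orientation: [1.0, 0.002, 0.0, 0.0]
force: [0.6, 0.5, 0.4]
width: 0.0342
grasp_force: 0.0
t: 41.32
ee_pos: [0.5069, -0.1138, 0.2122]
orientation: [1.0, 0.002, -0.0, -0.001]
force: [0.0, 0.2, -0.7]
width: 0.0512
grasp_force: 0.0
t 41.4 pos [ 0.5066 -0.1137  0.2116] psi -89.8 tilt [-0.002  0.001] j7 -0.61 w 0.051 F [-0.3 -0.8  0.2] g 0
  shift [ 0.99 -9.94 -0.2 ] az -5.84 or 24.16
```

View pics/l.png

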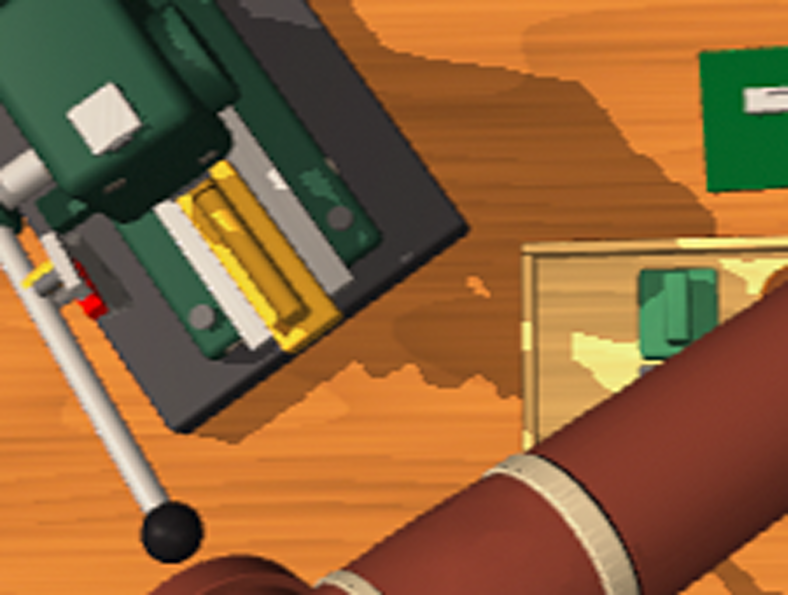

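The form still sits square on the bed: ridge from about (208,190) to (296,312), front bed corners near (256,348) and (350,286). The lever's knob is at (172,532), well lifted, and the arm stands clear of it. I'll fix the ridge line from these points.

```bash
python3 - <<'E'
from h import *
L=lambda u,v,z:cast("top",120+(u+.5)/3.5-.5,180+(v+.5)/3.5-.5,z)
yaw=np.radians(35.2);c,s=np.cos(yaw),np.sin(yaw);o=np.array([.611,.331])
P=lambda p:np.round(1e3*np.array([c*(p-o)[0]+s*(p-o)[1],-s*(p-o)[0]+c*(p-o)[1]]),1)
for n,u,v,z in [("granFR",468,228,.04),("granFL",178,432,.04),("bedFL",256,348,.08),("bedFR",350,286,.08),("ridgeR far",220,185,.142),("ridgeR near",308,302,.142),("ridgeL far",197,200,.142),("ridgeL near",283,322,.142),("baseFL",290,352,.104),("baseFR",342,314,.104)]:
    print(n,L(u,v,z).round(4),"press",P(L(u,v,z)))
# yellow mask outline
im=ctrl.read_camera("top")
for k in blob("top",im,(18,120,60),(36,255,255),(165,220,225,290))[:2]: print(cv2.minAreaRect(k))
E
```

```text
granFR [0.5988 0.1747] press [-100.1 -120.7]
granFL [0.4664 0.3673] press [-97.2 113. ]
bedFL [0.5169 0.3069] press [-90.8  34.5]
bedFR [0.5559 0.2463] press [-93.8 -37.5]
ridgeR far [0.613  0.3165] press [ -6.7 -13. ]
ridgeR near [0.5382 0.2605] press [-100.1  -15.7]
ridgeL far [0.6039 0.3307] press [-6.   3.9]
ridgeL near [0.5262 0.2758] press [-101.1    3.8]
baseFL [0.5114 0.2795] press [-111.1   15.4]
baseFR [0.5349 0.2467] press [-110.8  -25. ]
((192.83999633789062, 253.1199951171875), (57.19999313354492, 19.59999656677246), 53.13010025024414)
```

Everything agrees with the press frame to within a few mm. The elbow has drifted to the knob's side (j3 = 1.0), so I'll turn the wrist back here first and check the joints.

```bash
for i in 1 2; do python3 -m pendant '[{"ax":0,"ay":0,"az":-1,"tx":0,"ty":0,"tz":0,"jaw":0.6},{"ax":0,"ay":0,"az":-1,"tx":0,"ty":0,"tz":0,"jaw":0.6},{"ax":0,"ay":0,"az":-1,"tx":0,"ty":0,"tz":0,"jaw":0.6},{"ax":0,"ay":0,"az":-1,"tx":0,"ty":0,"tz":0,"jaw":0.6},{"ax":0,"ay":0,"az":-1,"tx":0,"ty":0,"tz":0,"jaw":0.6},{"ax":0,"ay":0,"az":-1,"tx":0,"ty":0,"tz":0,"jaw":0.6},{"ax":0,"ay":0,"az":-1,"tx":0,"ty":0,"tz":0,"jaw":0.6},{"ax":0,"ay":0,"az":-1,"tx":0,"ty":0,"tz":0,"jaw":0.6}]' |tail -1
python3 -c "
from h import *
print(np.round(ctrl.read_state()['joint_pos'],2));plan(.542,.276,.25,125.2)"; done
```

```text
grasp_force: 0.0
[-0.4   0.61  0.92  1.87 -0.58  0.96  0.06]
t 42.1 pos [ 0.5065 -0.114   0.2113] psi -41.5 tilt [-0.003  0.   ] j7 0.06 w 0.051 F [ 0.3 -0.1 -1.6] g 0
  shift [ 7.89 -5.8  -0.97] az -27.79 or 2.21
grasp_force: 0.0
[-0.26  0.53  0.67  1.86 -0.42  0.89  0.72]
t 42.8 pos [ 0.5064 -0.1141  0.2113] psi 6.5 tilt [-0.003  0.001] j7 0.72 w 0.051 F [-0.1  0.6  0.2] g 0
  shift [ 9.59  1.98 -0.97] az -19.79 or 10.21
```

```bash
for i in 1 2; do python3 -m pendant '[{"ax":0,"ay":0,"az":-1,"tx":0,"ty":0,"tz":0,"jaw":0.6},{"ax":0,"ay":0,"az":-1,"tx":0,"ty":0,"tz":0,"jaw":0.6},{"ax":0,"ay":0,"az":-1,"tx":0,"ty":0,"tz":0,"jaw":0.6},{"ax":0,"ay":0,"az":-1,"tx":0,"ty":0,"tz":0,"jaw":0.6},{"ax":0,"ay":0,"az":-1,"tx":0,"ty":0,"tz":0,"jaw":0.6},{"ax":0,"ay":0,"az":-1,"tx":0,"ty":0,"tz":0,"jaw":0.6},{"ax":0,"ay":0,"az":-1,"tx":0,"ty":0,"tz":0,"jaw":0.6},{"ax":0,"ay":0,"az":-1,"tx":0,"ty":0,"tz":0,"jaw":0.6}]' |tail -1
python3 -c "
from h import *
print(np.round(ctrl.read_state()['joint_pos'],2));plan(.542,.276,.25,125.2)"; done
```

```text
grasp_force: 0.0
[-0.11  0.49  0.43  1.86 -0.26  0.85  1.4 ]
t 43.4 pos [ 0.5064 -0.1141  0.2112] psi 54.5 tilt [-0.003  0.001] j7 1.40 w 0.051 F [-0.3 -0.6  0. ] g 0
  shift [ 4.95  8.45 -0.97] az -11.79 or 18.21
grasp_force: 0.0
[ 0.05  0.47  0.19  1.85 -0.12  0.84  2.09]
t 44.1 pos [ 0.5064 -0.1142  0.2112] psi 102.5 tilt [-0.003  0.001] j7 2.09 w 0.051 F [ 0.6  0.5 -0.5] g 0
  shift [-2.97  9.33 -0.96] az -3.79 or 26.21
```

```bash
python3 -m pendant '[{"ax":0,"ay":0,"az":0,"tx":-0.15,"ty":0.5,"tz":-0.2,"jaw":0.6},{"ax":0,"ay":0,"az":0,"tx":-0.25,"ty":0.85,"tz":-0.2,"jaw":0.6},{"ax":0,"ay":0,"az":0,"tx":-0.25,"ty":0.85,"tz":-0.2,"jaw":0.6},{"ax":0,"ay":0,"az":0,"tx":-0.25,"ty":0.85,"tz":-0.2,"jaw":0.6},{"ax":0,"ay":0,"az":0,"tx":-0.25,"ty":0.85,"tz":-0.2,"jaw":0.6},{"ax":0,"ay":0,"az":0,"tx":-0.25,"ty":0.85,"tz":0,"jaw":0.6},{"ax":0,"ay":0,"az":0,"tx":-0.25,"ty":0.85,"tz":0,"jaw":0.6},{"ax":0,"ay":0,"az":0,"tx":-0.25,"ty":0.85,"tz":0,"jaw":0.6}]' |tail -1
python3 -m pendant '[{"ax":0,"ay":0,"az":0,"tx":-0.25,"ty":0.85,"tz":0,"jaw":0.6},{"ax":0,"ay":0,"az":0,"tx":-0.25,"ty":0.85,"tz":0,"jaw":0.6},{"ax":0,"ay":0,"az":0,"tx":-0.22,"ty":0.8,"tz":0,"jaw":0.6},{"ax":0,"ay":0,"az":-0.95,"tx":0,"ty":0,"tz":0,"jaw":0.6},{"ax":0,"ay":0,"az":-0.95,"tx":0,"ty":0,"tz":0,"jaw":0.6},{"ax":0,"ay":0,"az":-0.95,"tx":0,"ty":0,"tz":0,"jaw":0.6},{"ax":0,"ay":0,"az":-0.95,"tx":0,"ty":0,"tz":0,"jaw":0.6},{"ax":0,"ay":0,"az":0,"tx":0,"ty":0,"tz":0,"jaw":0.6}]' |tail -1
python3 -c "
from h import *
print(np.round(ctrl.read_state()['joint_pos'],2));plan(.542,.276,.129,125.2)"
```

```text
grasp_force: 0.0
grasp_force: 0.0
[-0.52  0.52  0.05  1.6  -0.03  1.03  1.73]
t 45.4 pos [0.5335 0.2573 0.2509] psi 125.1 tilt [-0.003 -0.001] j7 1.73 w 0.051 F [0.9 0.3 0.4] g 0
  shift [-0.45  0.26  3.05] az -0.02 or 29.98
```

```bash
python3 -m pendant '[{"ax":0,"ay":0,"az":0,"tx":-0.2,"ty":0.26,"tz":0.3,"jaw":0.6},{"ax":0,"ay":0,"az":0,"tx":-0.2,"ty":0,"tz":0.7,"jaw":0.6},{"ax":0,"ay":0,"az":0,"tx":-0.05,"ty":0,"tz":0.7,"jaw":0.6},{"ax":0,"ay":0,"az":0,"tx":0,"ty":0,"tz":0.7,"jaw":0.6},{"ax":0,"ay":0,"az":0,"tx":0,"ty":0,"tz":0.4,"jaw":0.6},{"ax":0,"ay":0,"az":0,"tx":0,"ty":0,"tz":0.2,"jaw":0.6},{"ax":0,"ay":0,"az":0,"tx":0,"ty":0,"tz":0,"jaw":0.6},{"ax":0,"ay":0,"az":0,"tx":0,"ty":0,"tz":0,"jaw":0.6}]'
python3 -c "
from h import *
plan(.542,.276,.129,125.2)"
```

```text
t: 46.08
ee_pos: [0.5429, 0.2772, 0.1323]
orientation: [-0.3, 0.954, 0.0, -0.0]
force: [0.0, 0.2, 0.2]
width: 0.0512
grasp_force: 0.0
t 46.1 pos [0.5429 0.2772 0.1323] psi 125.0 tilt [-0.  0.] j7 1.71 w 0.051 F [0.  0.2 0.2] g 0
  shift [ 0.03 -0.01  0.08] az -0.04 or 29.96
```

Close, then draw the form outward (+tx) by about 30 mm along the bed.

```bash
python3 -m pendant '[{"ax":0,"ay":0,"az":0,"tx":0,"ty":0,"tz":0.05,"jaw":0},{"ax":0,"ay":0,"az":0,"tx":0,"ty":0,"tz":0,"jaw":0},{"ax":0,"ay":0,"az":0,"tx":0,"ty":0,"tz":0,"jaw":0},{"ax":0,"ay":0,"az":0,"tx":0,"ty":0,"tz":0,"jaw":0},{"ax":0,"ay":0,"az":0,"tx":0,"ty":0,"tz":0,"jaw":0},{"ax":0,"ay":0,"az":0,"tx":0,"ty":0,"tz":0,"jaw":0},{"ax":0,"ay":0,"az":0,"tx":0,"ty":0,"tz":0,"jaw":0},{"ax":0,"ay":0,"az":0,"tx":0,"ty":0,"tz":0,"jaw":0}]'
python3 -m pendant '[{"ax":0,"ay":0,"az":0,"tx":0.1,"ty":0,"tz":0,"jaw":0},{"ax":0,"ay":0,"az":0,"tx":0.2,"ty":0,"tz":0,"jaw":0},{"ax":0,"ay":0,"az":0,"tx":0.2,"ty":0,"tz":0,"jaw":0},{"ax":0,"ay":0,"az":0,"tx":0.15,"ty":0,"tz":0,"jaw":0},{"ax":0,"ay":0,"az":0,"tx":0,"ty":0,"tz":0,"jaw":0},{"ax":0,"ay":0,"az":0,"tx":0,"ty":0,"tz":0,"jaw":0},{"ax":0,"ay":0,"az":0,"tx":0,"ty":0,"tz":0,"jaw":0},{"ax":0,"ay":0,"az":0,"tx":0,"ty":0,"tz":0,"jaw":0}]'
python3 -c "
from h import *
plan(.542,.276,.129,125.2)"
```

```text
t: 46.75
ee_pos: [0.543, 0.2777, 0.132]
orientation: [-0.301, 0.954, 0.001, 0.001]
force: [-2.6, 1.6, 5.8]
width: 0.0155
grasp_force: 60.8
t: 47.42
ee_pos: [0.5225, 0.2611, 0.1319]
orientation: [-0.3, 0.954, -0.0, 0.001]
force: [1.5, 1.7, 6.8]
width: 0.0152
grasp_force: 60.9
t 47.4 pos [0.5225 0.2611 0.1319] psi 124.9 tilt [ 0.002 -0.   ] j7 1.71 w 0.015 F [1.5 1.7 6.8] g 61
  shift [-0.61  0.02  0.07] az -0.04 or 29.96
```

```bash
python3 -m pendant '[{"ax":0,"ay":0,"az":0,"tx":0,"ty":0,"tz":0,"jaw":0.45},{"ax":0,"ay":0,"az":0,"tx":0,"ty":0,"tz":0,"jaw":0.45},{"ax":0,"ay":0,"az":0,"tx":0,"ty":0,"tz":0,"jaw":0.45},{"ax":0,"ay":0,"az":0,"tx":-0.3,"ty":0,"tz":0,"jaw":0.45},{"ax":0,"ay":0,"az":0,"tx":-0.3,"ty":0,"tz":0,"jaw":0.45},{"ax":0,"ay":0,"az":0,"tx":0,"ty":0,"tz":0,"jaw":0.45},{"ax":0,"ay":0,"az":0,"tx":0,"ty":0,"tz":0,"jaw":0.45},{"ax":0,"ay":0,"az":0,"tx":0,"ty":0,"tz":0,"jaw":0.45}]'
python3 -m pendant '[{"ax":0,"ay":0,"az":0,"tx":0,"ty":0,"tz":0,"jaw":0},{"ax":0,"ay":0,"az":0,"tx":0,"ty":0,"tz":0,"jaw":0},{"ax":0,"ay":0,"az":0,"tx":0,"ty":0,"tz":0,"jaw":0},{"ax":0,"ay":0,"az":0,"tx":0,"ty":0,"tz":0,"jaw":0},{"ax":0,"ay":0,"az":0,"tx":0,"ty":0,"tz":0,"jaw":0},{"ax":0,"ay":0,"az":0,"tx":0,"ty":0,"tz":0,"jaw":0},{"ax":0,"ay":0,"az":0,"tx":0,"ty":0,"tz":0,"jaw":0},{"ax":0,"ay":0,"az":0,"tx":0,"ty":0,"tz":0,"jaw":0}]'
python3 -m pendant '[{"ax":0,"ay":0,"az":0,"tx":0.1,"ty":0,"tz":-0.05,"jaw":0},{"ax":0,"ay":0,"az":0,"tx":0.2,"ty":0,"tz":-0.1,"jaw":0},{"ax":0,"ay":0,"az":0,"tx":0.4,"ty":0,"tz":-0.15,"jaw":0},{"ax":0,"ay":0,"az":0,"tx":0.4,"ty":0,"tz":-0.1,"jaw":0},{"ax":0,"ay":0,"az":0,"tx":0.3,"ty":0,"tz":0,"jaw":0},{"ax":0,"ay":0,"az":0,"tx":0.1,"ty":0,"tz":0,"jaw":0},{"ax":0,"ay":0,"az":0,"tx":0,"ty":0,"tz":0,"jaw":0},{"ax":0,"ay":0,"az":0,"tx":0,"ty":0,"tz":0,"jaw":0}]'
python3 -c "
from h import *
print(np.round(ctrl.read_state()['joint_pos'],2),ctrl.read_state()['moment'].round(2));plan(.51,.1,.2,90.2)"
```

```text
t: 48.08
ee_pos: [0.54, 0.2745, 0.1299]
orientation: [-0.301, 0.954, -0.0, -0.002]
force: [-0.2, 0.4, 1.2]
width: 0.0384
grasp_force: 0.0
t: 48.75
ee_pos: [0.5407, 0.2747, 0.1306]
orientation: [-0.3, 0.954, -0.0, -0.001]
force: [-2.7, -2.2, 1.4]
width: 0.0153
grasp_force: 60.1
t: 49.42
ee_pos: [0.4924, 0.2415, 0.1467]
orientation: [-0.301, 0.954, 0.0, 0.001]
force: [1.0, 0.6, -4.8]
width: 0.0151
grasp_force: 59.2
[-0.52  0.58  0.04  1.84 -0.04  0.71  1.72] [-0.04  0.03  0.01]
t 49.4 pos [0.4924 0.2415 0.1467] psi 125.0 tilt [0.001 0.001] j7 1.72 w 0.015 F [ 1.   0.6 -4.8] g 59
  shift [ 1.67 -3.15 -1.34] az 5.8 or -24.2
```

```bash
python3 -m pendant '[{"ax":0,"ay":0,"az":0,"tx":0.1,"ty":0,"tz":-0.5,"jaw":0},{"ax":0,"ay":0,"az":0,"tx":0.3,"ty":-0.3,"tz":-0.3,"jaw":0},{"ax":0,"ay":0,"az":0,"tx":0.35,"ty":-0.6,"tz":0,"jaw":0},{"ax":0,"ay":0,"az":0,"tx":0.35,"ty":-0.6,"tz":0,"jaw":0},{"ax":0,"ay":0,"az":0,"tx":0.35,"ty":-0.6,"tz":0,"jaw":0},{"ax":0,"ay":0,"az":0,"tx":0.32,"ty":-0.6,"tz":0,"jaw":0},{"ax":0,"ay":0,"az":0,"tx":0.2,"ty":-0.45,"tz":0,"jaw":0},{"ax":0,"ay":0,"az":0.3,"tx":0,"ty":0,"tz":0,"jaw":0}]'
python3 -m pendant '[{"ax":0,"ay":0,"az":0.8,"tx":0,"ty":0,"tz":0,"jaw":0},{"ax":0,"ay":0,"az":0.9,"tx":0,"ty":0,"tz":0,"jaw":0},{"ax":0,"ay":0,"az":0.9,"tx":0,"ty":0,"tz":0,"jaw":0},{"ax":0,"ay":0,"az":0.9,"tx":0,"ty":0,"tz":0,"jaw":0},{"ax":0,"ay":0,"az":0.9,"tx":0,"ty":0,"tz":0,"jaw":0},{"ax":0,"ay":0,"az":0.8,"tx":0,"ty":0,"tz":0,"jaw":0},{"ax":0,"ay":0,"az":0.3,"tx":0,"ty":0,"tz":0,"jaw":0},{"ax":0,"ay":0,"az":0,"tx":0,"ty":0,"tz":0,"jaw":0}]' |tail -1
python3 -c "
from h import *
plan(.494,.1,.12,90.2)"
```

```text
t: 50.08
ee_pos: [0.5019, 0.0861, 0.1788]
orientation: [-0.281, 0.96, -0.002, 0.0]
force: [0.9, 0.0, -5.5]
width: 0.015
grasp_force: 59.5
grasp_force: 59.5
t 50.8 pos [0.5004 0.0934 0.1786] psi 90.3 tilt [0.001 0.   ] j7 1.50 w 0.015 F [-0.5 -0.2 -5.4] g 59
  shift [0.16 0.16 1.46] az 0.01 or -29.99
```

```bash
python3 - <<'E'
from h import *
zb=.1786-.0506
for n in("top","scene"):
    im=ctrl.read_camera(n);cs=[]
    pr=np.array([proj(n,(x,y,z)) for x in(.43,.6) for y in(.06,.14) for z in(zb,zb+.062)])
    r=[int(v) for v in(*pr.min(0),*pr.max(0))];print(n,"roi",r)
    for k in blob(n,im,(17,110,50),(36,255,255),r,15):
        k=k[:,0]; ex=[k[k[:,0].argmin()],k[k[:,0].argmax()],k[k[:,1].argmin()],k[k[:,1].argmax()]]
        print([(tuple(int(a) for a in e),cast(n,*e,zb).round(3).tolist(),cast(n,*e,zb+.024).round(3).tolist()) for e in ex],len(k))
E
```

```text
top roi [260, 231, 301, 315]
[((294, 300), [0.462, 0.075], [0.46, 0.074]), ((300, 314), [0.432, 0.063], [0.431, 0.062]), ((296, 285), [0.494, 0.071], [0.492, 0.069]), ((294, 314), [0.432, 0.076], [0.431, 0.074])] 79
scene roi [343, 201, 399, 268]
[((353, 250), [0.558, 0.067], [0.587, 0.077]), ((385, 228), [0.439, 0.111], [0.471, 0.118]), ((376, 213), [0.383, 0.068], [0.418, 0.077]), ((365, 261), [0.585, 0.108], [0.612, 0.115])] 128
```

```bash
python3 -m pendant '[{"ax":0,"ay":0,"az":0,"tx":0.2,"ty":0.16,"tz":0.3,"jaw":0},{"ax":0,"ay":0,"az":0,"tx":0,"ty":0,"tz":0.7,"jaw":0},{"ax":0,"ay":0,"az":0,"tx":0,"ty":0,"tz":0.6,"jaw":0},{"ax":0,"ay":0,"az":0,"tx":0,"ty":0,"tz":0.3,"jaw":0},{"ax":0,"ay":0,"az":0,"tx":0,"ty":0,"tz":0,"jaw":0},{"ax":0,"ay":0,"az":0,"tx":0,"ty":0,"tz":0,"jaw":0},{"ax":0,"ay":0,"az":0,"tx":0,"ty":0,"tz":0,"jaw":0},{"ax":0,"ay":0,"az":0,"tx":0,"ty":0,"tz":0,"jaw":0}]'
python3 - <<'E'
from h import *
plan(.492,.1,.061,90.2)
zb=ctrl.read_state()["ee_pos"][2]-.0506
n="scene";im=ctrl.read_camera(n)
for k in blob(n,im,(17,110,50),(36,255,255),(335,215,399,290),15):
    k=k[:,0]; ex=[k[k[:,0].argmin()],k[k[:,0].argmax()],k[k[:,1].argmin()],k[k[:,1].argmax()]]
    print([(tuple(int(a) for a in e),cast(n,*e,zb).round(3).tolist(),cast(n,*e,zb+.024).round(3).tolist()) for e in ex],len(k))
E
```

```text
t: 51.52
ee_pos: [0.493, 0.0991, 0.104]
orientation: [-0.002, 1.0, 0.0, 0.002]
force: [-0.2, 0.1, -5.4]
width: 0.0155
grasp_force: 59.3
t 51.5 pos [0.493  0.0991 0.104 ] psi 90.2 tilt [0.003 0.001] j7 1.53 w 0.016 F [-0.2  0.1 -5.4] g 59
  shift [0.03 0.02 1.07] az -0.0 or 30.0
[((354, 273), [0.556, 0.074], [0.582, 0.082]), ((385, 251), [0.439, 0.119], [0.468, 0.125]), ((376, 236), [0.386, 0.076], [0.416, 0.084]), ((366, 283), [0.578, 0.114], [0.603, 0.12])] 127
```

```bash
python3 -m pendant '[{"ax":0,"ay":0,"az":0,"tx":0.09,"ty":0,"tz":0.2,"jaw":0},{"ax":0,"ay":0,"az":0,"tx":0,"ty":0,"tz":0.35,"jaw":0},{"ax":0,"ay":0,"az":0,"tx":0,"ty":0,"tz":0.3,"jaw":0},{"ax":0,"ay":0,"az":0,"tx":0,"ty":0,"tz":0.15,"jaw":0},{"ax":0,"ay":0,"az":0,"tx":0,"ty":0,"tz":0.05,"jaw":0},{"ax":0,"ay":0,"az":0,"tx":0,"ty":0,"tz":0,"jaw":0},{"ax":0,"ay":0,"az":0,"tx":0,"ty":0,"tz":0,"jaw":0},{"ax":0,"ay":0,"az":0,"tx":0,"ty":0,"tz":0,"jaw":0}]'
```

```text
t: 52.23
ee_pos: [0.4888, 0.099, 0.0614]
orientation: [-0.002, 1.0, 0.0, 0.001]
force: [0.6, 0.9, -4.3]
width: 0.0152
grasp_force: 59.4
```

```bash
python3 -m pendant '[{"ax":0,"ay":0,"az":0,"tx":0,"ty":0,"tz":0.05,"jaw":0},{"ax":0,"ay":0,"az":0,"tx":0,"ty":0,"tz":0,"jaw":0},{"ax":0,"ay":0,"az":0,"tx":0,"ty":0,"tz":0,"jaw":0},{"ax":0,"ay":0,"az":0,"tx":0,"ty":0,"tz":0,"jaw":0},{"ax":0,"ay":0,"az":0,"tx":0,"ty":0,"tz":0,"jaw":0.4},{"ax":0,"ay":0,"az":0,"tx":0,"ty":0,"tz":0,"jaw":0.4},{"ax":0,"ay":0,"az":0,"tx":0,"ty":0,"tz":0,"jaw":0.4},{"ax":0,"ay":0,"az":0,"tx":0,"ty":0,"tz":0,"jaw":0.4}]'
python3 -m pendant '[{"ax":0,"ay":0,"az":0,"tx":0,"ty":0,"tz":-0.4,"jaw":0.4},{"ax":0,"ay":0,"az":0,"tx":0,"ty":0,"tz":-0.7,"jaw":0.4},{"ax":0,"ay":0,"az":0,"tx":0,"ty":0,"tz":-0.9,"jaw":0.4},{"ax":0,"ay":0,"az":0,"tx":0,"ty":0,"tz":-0.9,"jaw":0.4},{"ax":0,"ay":0,"az":0,"tx":0,"ty":-0.9,"tz":0,"jaw":0.4},{"ax":0,"ay":0,"az":0,"tx":0,"ty":-0.9,"tz":0,"jaw":0.4},{"ax":0,"ay":0,"az":0,"tx":0,"ty":-0.9,"tz":0,"jaw":0.4},{"ax":0,"ay":0,"az":0,"tx":0,"ty":-0.9,"tz":0,"jaw":0.4}]'
python3 -m pendant '[{"ax":0,"ay":0,"az":0,"tx":0,"ty":-0.9,"tz":0,"jaw":0.4},{"ax":0,"ay":0,"az":0,"tx":0,"ty":-0.9,"tz":0,"jaw":0.4},{"ax":0,"ay":0,"az":0,"tx":0,"ty":-0.9,"tz":0,"jaw":0.4},{"ax":0,"ay":0,"az":0,"tx":0,"ty":-0.9,"tz":0,"jaw":0.4},{"ax":0,"ay":0,"az":0,"tx":0,"ty":-0.9,"tz":0,"jaw":0.4},{"ax":0,"ay":0,"az":0,"tx":0,"ty":-0.9,"tz":0,"jaw":0.4},{"ax":0,"ay":0,"az":0,"tx":0,"ty":-0.5,"tz":0,"jaw":0.4},{"ax":0,"ay":0,"az":0,"tx":0,"ty":0,"tz":0,"jaw":0.4}]'
python3 - <<'E'
from h import *
# knob angle
im=ctrl.read_camera("top");sc=ctrl.read_camera("scene")
cv2.imwrite("pics/z.png",im[:,:,::-1]);cv2.imwrite("pics/zs.png",sc[:,:,::-1])
a=[cv2.minEnclosingCircle(k) for k in blob("top",im,(0,0,0),(180,90,70),(150,310,190,350))][:1]
b=[cv2.minEnclosingCircle(k) for k in blob("scene",sc,(0,0,0),(180,90,70),(460,145,495,180))][:1]
print(a,b)
p,e=tri(b[0][0],a[0][0]);print("knob",p,e,np.arcsin((p[2]-.27)/.235)+np.radians(35))
# forms: saturated yellow/gold vs. pale box
for k in blob("top",im,(20,170,80),(35,255,255),(270,245,400,320),60):
    r=cv2.minAreaRect(k);print(np.round(r[0],1),np.round(r[1],1),round(r[2],1),[cast("top",*q,.032).round(3).tolist() for q in cv2.boxPoints(r)])
E
```

```text
t: 52.9
ee_pos: [0.4888, 0.099, 0.0592]
orientation: [-0.002, 1.0, 0.0, 0.001]
force: [-0.1, -0.3, 1.1]
width: 0.0338
grasp_force: 0.0
t: 53.57
ee_pos: [0.4887, -0.0463, 0.1755]
orientation: [-0.002, 1.0, -0.0, 0.001]
force: [0.3, -0.8, 0.6]
width: 0.0339
grasp_force: 0.0
t: 54.23
ee_pos: [0.4878, -0.2884, 0.1752]
orientation: [0.003, 1.0, -0.003, 0.0]
force: [-0.5, -0.3, 0.0]
width: 0.0339
grasp_force: 0.0
[((168.3791961669922, 331.1174621582031), 8.233885765075684)] [((477.0, 163.5), 7.159010887145996)]
knob [0.3973451  0.28989271 0.33606709] 0.0018538591474594704 0.8958434569952645
[377.6 279.8] [54.4 20.9] 87.8 [[0.574, -0.09], [0.575, -0.139], [0.448, -0.138], [0.447, -0.09]]
[283.5 288.3] [47.1 14.5] 78.7 [[0.547, 0.133], [0.553, 0.099], [0.445, 0.079], [0.439, 0.112]]
[378.9 284.5] [35.2  4.6] 87.4 [[0.541, -0.111], [0.541, -0.122], [0.459, -0.123], [0.459, -0.112]]
```

```bash
python3 - <<'E'
from h import *
im=cv2.imread("pics/z.png")[:,:,::-1];h=cv2.cvtColor(np.ascontiguousarray(im),cv2.COLOR_RGB2HSV)
for v in range(246,318,5): print(v," ".join("%d/%d/%d"%tuple(h[v,u]) for u in range(272,306,2)))
print([tuple(np.round(proj("top",(x,y,.032)),1)) for x in(.446,.576) for y in(.079,.121)])
E
```

```text
246 13/196/143 13/196/142 13/199/140 13/195/141 13/196/143 14/199/140 13/194/143 13/194/143 13/198/142 14/198/142 14/196/143 14/198/142 13/198/143 13/196/143 13/196/143 13/196/142 13/198/143
251 17/151/215 17/149/215 17/152/207 17/152/205 17/151/214 17/151/210 18/153/205 17/150/202 17/151/199 17/152/196 17/151/189 17/151/181 17/152/170 17/150/153 17/151/145 17/153/140 17/151/133
256 18/149/123 17/150/190 18/151/188 18/172/168 19/209/178 19/209/178 19/212/166 19/209/177 19/210/182 19/211/179 19/213/184 19/214/188 17/149/195 17/151/192 17/150/192 17/152/196 17/155/151
261 18/151/127 17/151/215 17/149/212 19/186/166 19/212/196 19/208/148 19/212/179 19/213/195 19/209/155 19/208/162 19/214/193 19/214/195 17/155/148 17/151/209 17/152/212 27/115/91 70/129/101
266 17/149/135 17/149/198 17/148/196 18/187/158 19/213/194 18/212/141 29/185/242 22/207/239 19/212/161 19/210/147 19/212/195 19/213/196 17/156/141 17/152/195 17/151/198 27/110/81 69/130/120
271 17/152/136 17/150/202 17/150/200 18/186/155 19/213/194 19/214/217 29/186/236 22/210/239 19/212/173 19/209/145 19/213/195 19/214/191 17/154/144 
[... 1213 characters left out ...]
7/151/194 18/162/183 19/211/179 17/208/98 21/203/93 19/208/115 18/213/110 19/210/130 19/212/202 19/212/202 19/200/162 17/151/198 17/153/195 17/148/174 8/10/98
311 17/154/180 17/152/191 17/152/207 17/150/187 18/190/110 18/188/106 18/181/107 18/175/115 18/167/130 17/173/127 16/175/137 17/190/90 16/164/109 16/154/152 16/156/154 16/158/153 16/156/116
316 14/178/132 14/177/111 13/185/117 14/178/156 13/185/123 14/182/123 14/191/127 13/194/134 13/194/134 13/196/135 12/198/134 13/197/133 13/199/131 13/196/133 13/197/132 12/196/133 13/197/132
[(np.float64(295.1), np.float64(309.5)), (np.float64(277.0), np.float64(309.9)), (np.float64(294.4), np.float64(253.9)), (np.float64(276.6), np.float64(254.3))]
```

```bash
python3 -c "
from cell import ctrl
print(ctrl.sign_off())"
```

```text
the job is handed in; nothing more can be done
None
```

The job is handed in: the calipers lie flat along the felt pad, the lever is at about 0.90 rad (in the notch), and both brass forms, both pots and both weights stand in the box (form_mid was absent), though the white pot's final position was not checked in a picture.

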